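# Log and discard the finished sample jars

### The job

Clear away the finished samples: put every purple-capped jar standing about the bench into the grey tote with the others, stand the loaded tote on the scanner's black mat with its bar-code label square to the scanner's window, and squeeze the scanner's orange trigger fully for a good half second, then let it go, to log the batch. Then lift the tote by its handle, tip all its jars through the hopper mouth of the yellow waste bin, and stand the empty tote back squarely on its blue mat, facing as it did at first. Leave the white-capped jar and the rest of the bench things where they are.

Things in the scene. Friction and masses are not known exactly. Their poses are not given: they have to be found in the camera images.
- tote: Loose grey plastic tote, 0.25 kg empty. Origin: mid underside of its floor; base 110 (x) by 160 (y) mm, floor top at z 4. Back wall at x 51..55 and end walls at y +-76..80 mm are 55 mm high. The front (-x) slopes out to a pouring lip. A bar handle spans it, on 30 mm wide uprights at the end walls. Two jars stand at its back at the start; others fit in front of the bar, x -25 to -60 mm
- tote_lip (a point): Middle of the tote's pouring lip, at (-115, 0, 44) mm in the tote's frame: from the floor's front edge (x = -55 mm) the front panel slopes outward and up to here, 36 degrees from level. Tilting the tote about its y axis, lip down, to about 95 degrees empties it
- tote_handle (a point): Middle of the tote's bar handle, at (0, 0, 100) mm in the tote's frame, same axes. The bar runs along the tote's y, 14 mm thick (x) and 26 mm high (z 87 to 113 mm), flat sides; grip it across x
- tote_label (a point): Middle of the white bar-code label (70 by 40 mm) on the outside of the tote's +y end wall, 30 mm above the tote's underside; it faces the tote's +y. Axes as the tote's
- tote_mat: Thin blue mat (1 mm, nothing to bump into) lying on the bench: the tote's parking place. Origin: where the tote's origin belongs; x axis: the way the tote's x axis should point. The paler 114 by 164 mm patch on it is the size of the tote's base, the white line 115 mm from the origin lies under the tote's lip
- scanner: Fixed cream scanner gun, clamped on its side in a bench bracket. Axes: -x the way the window looks, +y the way the grip points (level), z up. Origin: on the bench below the head. Head x -45..50, y +-31, z 27..93 mm. Grey grip: 36 mm front to back, z 44..76 mm, from the head to y = 140 mm, leaning back 0.14 rad, nothing below it. The orange trigger is on the grip's front (-x), next to the head
- scanner_window (a point): Middle of the scanner's red window, 60 mm above the bench, axes as the scanner's. It reads a label standing in front of it (20 to 100 mm along the scanner's -x), within about 30 mm sideways and roughly square to the beam
- scan_spot (a point): Point on the bench 128 mm in front of the window: middle of the place on the black mat with yellow corner marks where the tote's origin goes for scanning, with the tote's +y axis along the scanner's +x (label towards the window, then about 46 mm from it). Axes as the scanner's. The mat is 1 mm thin, nothing to bump into
- trigger_pad (a point): Middle of the front face of the trigger blade, where to squeeze, 60 mm above the bench; at rest at (-15, 65) mm from the scanner's origin, moves with the blade. Blade 10 mm thick, 46 mm long (along the grip), 20 mm high. Trigger and grip together measure 65 mm (along x) at rest, 54 mm fully squeezed (x -8 to 46 mm). The open gripper has room from above, fingertips down to z 30 mm
- trigger (a joint): Angle of the sprung trigger: 0 released, 0.25 rad fully squeezed (about 8 N at the pad); springs back by itself
- waste_bin: Fixed yellow waste bin, open at the top, a square tub with a flared hopper mouth and red rim. Origin: centre of its underside; x, y along its sides. Mouth 280 by 280 mm outside at the rim, 165 mm above the bench; below 125 mm it is 220 by 220 mm inside, floor 6 mm
- jar1: Purple-capped sample jar (finished), a squat cylinder 34 mm across and 32 mm high, 30 g. Origin: centre of its underside. Stands in the tote at the start
- jar2: Purple-capped sample jar (finished), a squat cylinder 34 mm across and 32 mm high, 30 g. Origin: centre of its underside. Stands in the tote at the start
- jar3: Purple-capped sample jar (finished), a squat cylinder 34 mm across and 32 mm high, 30 g. Origin: centre of its underside. If present, it stands loose on the bench at the start
- jar4: Purple-capped sample jar (finished), a squat cylinder 34 mm across and 32 mm high, 30 g. Origin: centre of its underside. If present, it stands loose on the bench at the start
- jar5: Purple-capped sample jar (finished), a squat cylinder 34 mm across and 32 mm high, 30 g. Origin: centre of its underside. If present, it stands loose on the bench at the start
- jar6: Purple-capped sample jar (finished), a squat cylinder 34 mm across and 32 mm high, 30 g. Origin: centre of its underside. If present, it stands loose on the bench at the start
- jar7: Purple-capped sample jar (finished), a squat cylinder 34 mm across and 32 mm high, 30 g. Origin: centre of its underside. If present, it stands loose on the bench at the start
- white_jar: Bystander, to be left alone. A jar just like the others, 34 mm across and 32 mm high, but with a white cap. Origin: centre of its underside
- flask: Bystander, to be left alone. Clear lying culture flask with a blue cap, 85 by 160 by 35 mm, towards the far side. Origin: under its middle
- tip_box: Bystander, to be left alone. Blue pipette-tip box with clear lid, 87 by 124 by 73 mm, towards the far side. Origin: under its middle
- wash_bottle: Bystander, to be left alone. White wash bottle with red spout, 66 mm across, 200 mm high, far left. Origin: under its middle
- beaker: Bystander, to be left alone. Glass beaker, 70 mm across, 90 mm high, towards the far right. Origin: under its middle
- marker: Bystander, to be left alone. Black and green marker pen lying near the robot, 125 mm long, 15 mm thick. Origin: under its middle

How it is judged:
By the outcome, as a careful person would: the job done as asked, in the order asked, and still so for the second after the job is handed in, with the robot touching nothing.
Of jar3, jar4, jar5, jar6, jar7 only 2 to 4 are there at a start; the rules pass over those that are not, and their reading is None.
At some moment in a run one of jar3, jar4, jar5, jar6, jar7, tote may be knocked a few centimetres aside while the robot is not near it.
It also fails if it takes over 210 s, if anything falls off the work surface, if the arm or the gripper's body presses on something with over 40 N, if the wrist force passes 120 N, or if a joint passes its speed limit or range.

### The arm

A 7-joint arm with a two-finger parallel gripper is mounted at the origin on the work surface. World frame = base frame: x ahead of the robot, y to its left, z up, the work surface at z = 0. Lengths are in m, angles in degrees, forces in N, time in s.
With the tool pointing down it reaches from about 0.425 to 0.95 m from the base axis. Payload 4.7 kg.
Tool frame: the origin (TCP) lies at the very end of the fingers, on their centre line; the grasp point (between the pads) lies 19 mm behind it; z points along the fingers, y is the line along which they close (so a half turn about z gives the same grasp; the last joint's range is limited). The gripper opens to 87 mm and grips with 3 to 60 N. Pads are 19 mm wide; open, the fingers measure 117 mm over their backs; the gripper's body (75 mm by 190 mm) begins 51 mm behind the grasp point.
Start: joints at [63.318, 26.849, -2.785, 87.806, 1.381, 65.374, -4.715], TCP at [0.286, -0.612, 0.223] pointing down, gripper open.
Joint ranges: [-148.3, 148.3], [-19.14, 114.17], [-79.39, 73.82], [5.75, 140.21], [-59.74, 239.74], [12.07, 113.84], [-152.46, 152.46]. Speed limits (degrees/s): [147.25, 147.25, 180, 180, 180, 180, 180].

### API

Orientations are given as a 3x3 rotation matrix whose columns are the frame's x, y, z axes.
In Python, from workcell import r gives the robot as it stands.
- The arm moves only by the tool jog_arm, never from a script. Its argument "rows" is a list of rows, each an object of numbers: "rx", "ry", "rz": the turn, a rotation vector about the tool's x, y, z in degrees; "tx", "ty", "tz": the shift along the tool's x, y, z in m; "hand": the closure, from 0 (fully open) to 1 (shut). In form: [{"rx": .., "ry": .., "rz": .., "tx": .., "ty": .., "tz": .., "hand": ..}, ...]. A call has 1 to 10 rows; each row is the pose to reach, as a shift and turn from the pose commanded when the call began, along the tool's axes at that moment; what a row does not reach only later rows make up. A row lasts 1/12 s, in which the tool goes at most 41.7 mm and 7.16 degrees, less where a joint would pass 70% of its speed; a pose out of reach is approached as far as the arm can. A call with a gripper value outside its range is refused whole. The fingers move at their own pace and stop on an object; "force" is the grip in N (left out, the last holds). Time passes only in rows, so rows that repeat a pose let the fingers close. It gives the time, the measured TCP pose, the force, the opening and the grip force at its end, in the units of the state.
- r.read_state(): the state, without advancing time (a new reading comes with each control period).
- r.grab_frame(name): name is "scene" or "top"; returns a dict with "color" (480x640x3 uint8, red, green, blue), "fx", "fy", "cx", "cy" (pixels), "R" (3x3) and "t" (3): a world point X has camera coordinates R X + t. Camera axes: x right, y down, z forward; pixel columns grow to the right and rows downward; lengths in m; the calibration is good to about 2 mm. A picture is of the moment at which its call begins. There is no depth.
- r.job_done(): hands the job in; it is judged then, once.
Trained networks look in a picture, given as the dict that the camera call returned (one of the last four; its "shot" number tells which), for a name from the list of things; names that differ only in an ending like _2 or _b are one class to them, and where a whole thing is asked for, a point or a joint stands for the part that bears it (a point fixed in the world has none). Each returns a list of dicts, best first, with "conf" (0 to 1); they miss things now and then, are a little off and sometimes report something else, mostly with a low value. They report only what shows in the picture. A call takes as long as a camera call.
- r.boxes_of(picture, name): "rect" ([left, top, right, bottom] in pixels, round what is visible of it).
The state is a dict: "time": time; "qpos": joint angles; "qvel": joint speeds; "tau": joint torques, N m; "position": TCP position; "eef_rot": TCP orientation; "force": force on the tool from outside, world axes, zero at the start; "ft_torque": the same for the moment, N m; "width": finger opening in m; "finger_force": force on a finger pad.
Only numpy, scipy, OpenCV 4.12 (cv2) and the standard library are available. Lean on these libraries where they do the work, as an engineer would, in place of code of your own. Each camera call takes 0.05 s, during which the arm holds its last target. There are 200 camera calls.

## Working session

There is one attempt and no reset: what is moved stays moved. The work goes in short steps, Python scripts to look and compute and a tool call to move; the robot and the scene stay as the last step left them, time stands still between calls to the robot, and variables do not carry over. Pictures are saved under pics/ and viewed, at most 14 in all, crops included, and the job is handed in when it is done.

Besides the shell and the picture viewer there is one more tool, called after "Call:" by a JSON object that holds its "api" and its "payload". jog_arm: Moves the arm, as the interface text tells. Its arguments: {"type":"object","properties":{"rows":{"type":"array"},"force":{"type":"number"}},"required":["rows"]}

```bash
ls; mkdir -p pics; cat > look.py <<'E'
from workcell import r
import cv2, numpy as np
np.set_printoptions(precision=4,suppress=True)
def ray(p,uv):
    R=np.array(p["R"]);t=np.array(p["t"])
    d=R.T@np.array([(uv[0]-p["cx"])/p["fx"],(uv[1]-p["cy"])/p["fy"],1]);return -R.T@t,d
def at(p,uv,z):
    c,d=ray(p,uv);return c+d*(z-c[2])/d[2]
def proj(p,X):
    q=np.array(p["R"])@np.array(X)+np.array(p["t"]);return [p["fx"]*q[0]/q[2]+p["cx"],p["fy"]*q[1]/q[2]+p["cy"]]
def save(p,n,crop=None,s=1):
    im=cv2.cvtColor(p["color"],cv2.COLOR_RGB2BGR)
    if crop: im=im[crop[1]:crop[3],crop[0]:crop[2]]
    cv2.imwrite("pics/"+n+".png",cv2.resize(im,None,fx=s,fy=s,interpolation=cv2.INTER_CUBIC))
E
python3 - <<'E'
from look import *
import pickle
for n in ("top","scene"):
    p=r.grab_frame(n);save(p,n+"0",s=1.25);pickle.dump(p,open(n+"0.pkl","wb"))
    c,d=ray(p,(320,240));print(n,c,d)
    for o in ["jar1","white_jar","tote","tote_label","tote_handle","tote_mat","scanner","scanner_window","trigger_pad","waste_bin","marker"]:
        print(o,[(round(b["conf"],2),np.round(b["rect"]).tolist()) for b in r.boxes_of(p,o)[:7]])
s=r.read_state();print(s)
E
```

```text
pics
top [ 0.4247 -0.0661  1.0347] [ 0.1798  0.0213 -0.9835]
jar1 [(0.66, [304.0, 192.0, 384.0, 277.0]), (0.65, [362.0, 326.0, 374.0, 340.0]), (0.6, [315.0, 205.0, 328.0, 217.0]), (0.55, [221.0, 300.0, 236.0, 314.0])]
white_jar [(0.75, [328.0, 322.0, 344.0, 337.0])]
tote [(0.89, [304.0, 195.0, 391.0, 278.0])]
tote_label [(0.55, [316.0, 205.0, 329.0, 215.0]), (0.51, [465.0, 212.0, 640.0, 369.0]), (0.37, [290.0, 197.0, 397.0, 291.0])]
tote_handle [(0.96, [304.0, 190.0, 383.0, 278.0])]
tote_mat [(0.46, [195.0, 126.0, 268.0, 194.0])]
scanner [(0.62, [121.0, 211.0, 278.0, 323.0]), (0.6, [283.0, 135.0, 355.0, 188.0])]
scanner_window [(0.62, [122.0, 213.0, 278.0, 322.0])]
trigger_pad [(0.47, [148.0, 264.0, 162.0, 293.0]), (0.31, [303.0, 194.0, 383.0, 277.0]), (0.27, [468.0, 210.0, 640.0, 369.0])]
waste_bin [(0.85, [464.0, 207.0, 640.0, 371.0]), (0.52, [363.0, 324.0, 376.0, 339.0])]
marker [(0.93, [202.0, 346.0, 268.0, 366.0])]
scene [1.2112 0.1363 1.0957] [-0.5163 -0.1589 -0.8416]
jar1 [(0.84, [377.0, 301.0, 399.0, 317.0]), (0.75, [298.0, 175.0, 311.0, 195.0]), (0.68, [267.0, 270.0, 280.0, 
[... 639 characters left out ...]
489.0, 253.0, 496.0, 270.0])]
waste_bin [(0.76, [51.0, 80.0, 229.0, 237.0])]
marker [(0.83, [403.0, 186.0, 455.0, 215.0])]
{'time': 1.2, 'qpos': array([63.3169, 26.8471, -2.7855, 87.8032,  1.3804, 65.3745, -4.7143]), 'qvel': array([-0.049 ,  0.0041,  0.0222, -0.0343,  0.1299,  0.0031,  0.0212]), 'tau': array([  0.0004, -50.7841,  -0.0805, -23.6455,  -0.0612,   0.0313,
        -0.    ]), 'position': array([ 0.2856, -0.6116,  0.2226]), 'eef_rot': array([[ 0.9061,  0.4231,  0.0001],
       [ 0.4231, -0.9061, -0.0001],
       [ 0.0001,  0.0001, -1.    ]]), 'force': array([-0.3411, -0.0426,  0.0725]), 'ft_torque': array([0.0037, 0.0071, 0.0103]), 'finger_force': 0.0, 'width': 0.08706659073218737}
```

View pics/top0.png

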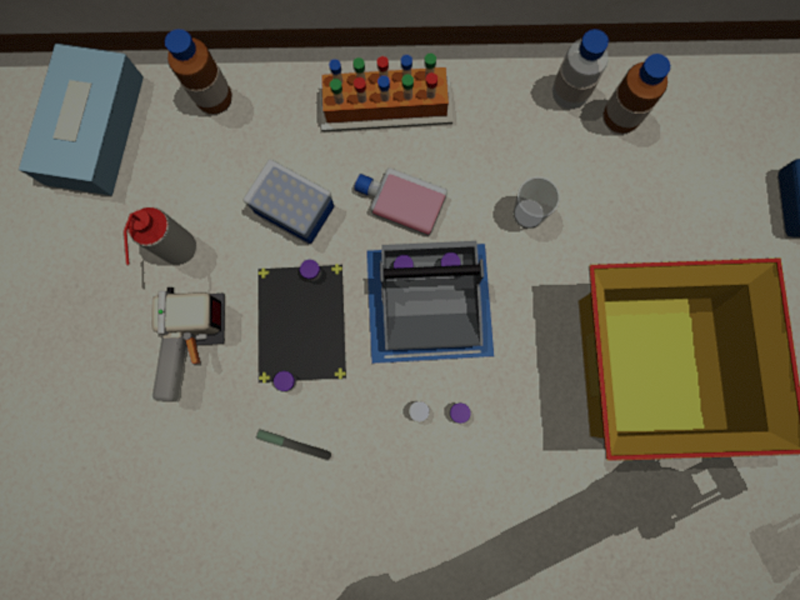

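View pics/scene0.png

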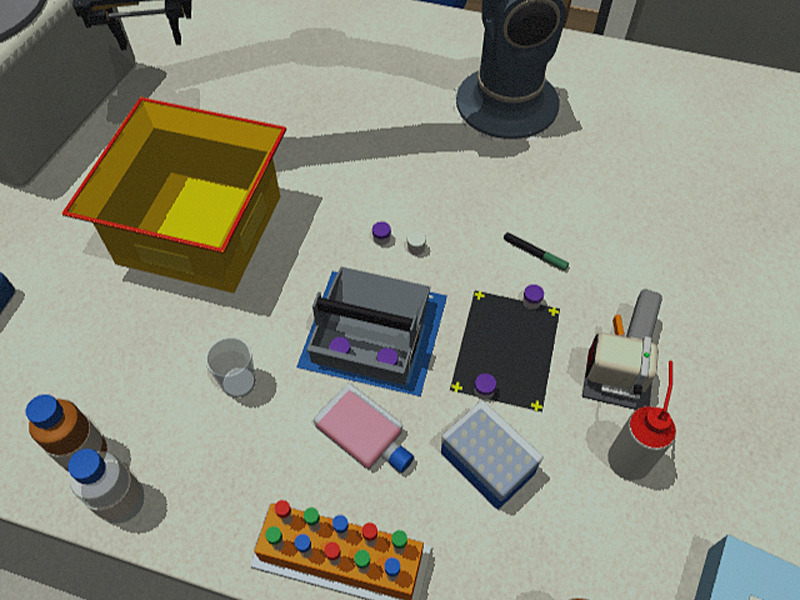

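The top view shows the tote on its blue mat at (430,300), with its lip towards the robot and the label end towards the scanner. The scanner is at (190,340). The loose purple jars are at (309,269), (284,381) and (459,412), with the white jar at (418,411). The yellow bin is at (697,360).

```bash
cat >> look.py <<'E'
def hsv(p): return cv2.cvtColor(cv2.cvtColor(p["color"],cv2.COLOR_RGB2BGR),cv2.COLOR_BGR2HSV)
def blobs(p,lo,hi,amin=15):
    m=cv2.inRange(hsv(p),np.array(lo),np.array(hi))
    n,l,st,c=cv2.connectedComponentsWithStats(m)
    return [(int(st[i,4]),c[i],st[i,:4].tolist()) for i in range(1,n) if st[i,4]>=amin],m
def jars(p):
    return [(a,c.round(1),at(p,c,0.033)[:2]) for a,c,_ in blobs(p,(125,70,30),(155,255,255),20)[0]]
E
python3 - <<'E'
from look import *
import pickle
for n in ("top","scene"):
    p=pickle.load(open(n+"0.pkl","rb"))
    print(n); [print(" jar",*j) for j in jars(p)]
    for a,c,s in blobs(p,(22,120,120),(34,255,255),6)[0]: print(" yel",a,c,at(p,c,.001)[:2])
    for a,c,s in blobs(p,(5,170,90),(16,255,255),15)[0]: print(" org",a,c,s,at(p,c,.07)[:2])
    b,m=blobs(p,(100,120,40),(118,255,255),300)
    for a,c,s in b: print(" blue",a,c,s)
    b,m=blobs(p,(0,0,150),(180,40,255),3)
p=pickle.load(open("top0.pkl","rb"))
im=cv2.cvtColor(p["color"],cv2.COLOR_RGB2BGR)
a=cv2.resize(im[180:330,110:230],None,fx=4,fy=4,interpolation=cv2.INTER_CUBIC)
b=cv2.resize(im[185:300,290:400],None,fx=5,fy=5,interpolation=cv2.INTER_CUBIC)
b=cv2.copyMakeBorder(b,0,max(0,600-b.shape[0]),0,0,cv2.BORDER_CONSTANT)[:600,:]
o=np.hstack([a[:600],b])[:,:1030]; cv2.imwrite("pics/sc.png",a); cv2.imwrite("pics/tt.png",b)
E
```

```text
top
 jar 157 [360.  207.4] [ 0.6775 -0.1299]
 jar 156 [322.3 209.3] [ 0.6742 -0.0498]
 jar 202 [247.1 215.2] [0.6631 0.1105]
 jar 228 [226.8 304.1] [0.4752 0.1485]
 jar 202 [367.6 330. ] [ 0.4209 -0.1403]
 yel 24 [269.0417 214.7083] [0.6712 0.0679]
 yel 21 [210.3333 217.9048] [0.6654 0.1971]
 yel 8 [479.  244.5] [ 0.6005 -0.3867]
 yel 7105 [521.8062 292.3828] [ 0.497  -0.4701]
 yel 6 [480.  256.5] [ 0.5744 -0.3871]
 yel 7 [481. 267.] [ 0.5517 -0.3878]
 yel 8 [482.125 278.375] [ 0.5273 -0.3886]
 yel 6 [483.3333 291.5   ] [ 0.4994 -0.3893]
 yel 28 [271.6786 298.5714] [0.4879 0.0598]
 yel 7 [484. 300.] [ 0.4815 -0.3895]
 yel 29 [210.7241 301.7241] [0.4822 0.1898]
 yel 7 [486. 322.] [ 0.4357 -0.3907]
 org 358 [152.3883  48.4804] [135, 31, 31, 28] [1.0327 0.321 ]
 org 356 [514.8146  67.5028] [502, 50, 32, 29] [ 0.9744 -0.4667]
 org 1782 [307.9052  72.7666] [258, 54, 100, 35] [ 0.9693 -0.0211]
 org 15 [572. 211.] [565, 211, 15, 1] [ 0.656  -0.5576]
 org 18 [602.5 210. ] [594, 210, 18, 1] [ 0.6575 -0.6191]
 org 18 [517.5 213. ] [509, 213, 18, 1] [ 0.653  -0.4473]
 org 16 [544.5 212. ] [537,
[... 1787 characters left out ...]
[255.6646 442.6519] [247, 432, 25, 20] [ 0.9986 -0.0415]
 org 151 [329.2053 443.5033] [322, 435, 15, 31] [0.9634 0.0763]
 org 162 [277.9321 449.1049] [269, 438, 18, 21] [ 0.9974 -0.0025]
 org 70 [227.9    447.7143] [204, 441, 48, 14] [ 1.0201 -0.0828]
 org 178 [301.4045 454.8596] [293, 445, 18, 19] [0.9946 0.0377]
 org 73 [277.3836 461.0822] [253, 454, 50, 15] [1.0158 0.003 ]
 org 138 [323.0725 463.4565] [316, 456, 15, 15] [0.997  0.0759]
 org 42 [316.8333 471.5   ] [304, 468, 26, 8] [1.012  0.0698]
 blue 1757 [315.1787 282.8634] [238, 234, 119, 83]
 blue 584 [ 34.8955 328.6918] [21, 316, 29, 27]
 blue 515 [382.9864 382.6233] [353, 355, 77, 52]
 blue 631 [ 68.6038 372.5895] [54, 359, 30, 28]
```

View pics/sc.png

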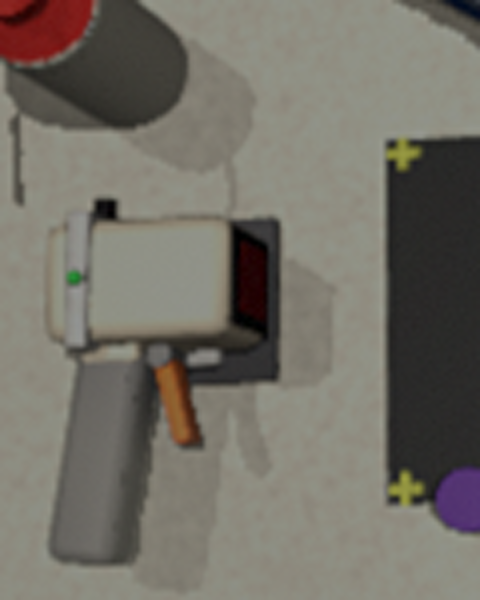

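View pics/tt.png

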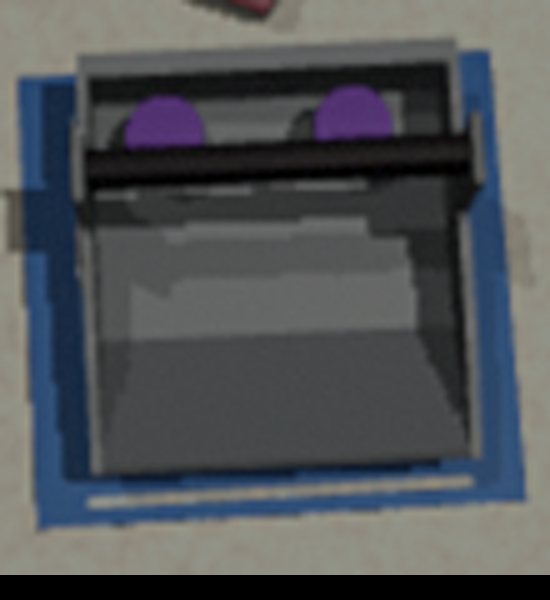

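```bash
cat >> look.py <<'E'
def tri(p1,u1,p2,u2):
    A=[];b=[]
    for p,u in((p1,u1),(p2,u2)):
        c,d=ray(p,u);d=d/np.linalg.norm(d);M=np.eye(3)-np.outer(d,d);A.append(M);b.append(M@c)
    return np.linalg.lstsq(np.vstack(A),np.hstack(b),rcond=None)[0]
E
python3 - <<'E'
from look import *
import pickle
p=pickle.load(open("top0.pkl","rb"));q=pickle.load(open("scene0.pkl","rb"))
for n,P in(("top",p),("scene",q)):
    m=cv2.inRange(hsv(P),(0,150,25),(8,255,140))|cv2.inRange(hsv(P),(170,150,25),(180,255,140))
    k,l,st,c=cv2.connectedComponentsWithStats(m)
    print(n,[(st[i].tolist(),c[i].round(1).tolist()) for i in range(1,k) if st[i,4]>15])
T=lambda u,v:(290+u/5-.5+.1,185+v/5-.4)
print("mat corners",[at(p,T(*c),.001)[:2].round(4).tolist() for c in((20,75),(488,50),(525,497),(38,527))])
L=[at(p,T(*c),.001)[:2] for c in((88,503),(472,482))];print("line",L)
d=L[0]-L[1];d/=np.linalg.norm(d);X=np.array([d[1],-d[0]]);print("mat yaw",np.degrees(np.arctan2(X[1],X[0])),"origin",(L[0]+L[1])/2+.115*X)
b=[at(p,T(*c),.113)[:2] for c in((86,150),(470,136),(470,166),(86,186))];print("bar top/bottom edge at z=.113",b)
print("bar low edge at z=.087",[at(p,T(*c),.087)[:2] for c in((470,166),(86,186))])
w=[at(p,T(*c),.055)[:2] for c in((78,57),(455,40))];print("back wall top outer",w)
l=[at(p,T(*c),.044)[:2] for c in((98,474),(474,458))];print("lip",l)
S=lambda u,v:(110+u/4-.4,180+v/4-.4)
for nm,c,z in(("head top front",(232,222),.09),("front bot",(228,335),.09),("back top",(50,230),.09),("back bot",(52,338),.09),("plate TR",(278,220),.004),("plate BR",(278,378),.004),("win TL",(240,230),.075),("win BR",(267,340),.045)):
    print(nm,at(p,S(*c),z)[:2])
R=[at(p,c,.165)[:2] for c in((472.5,213),(623,208),(639,361.5),(486,366))];print("rim",R,sum(R)/4)
E
```

```text
top [([302, 45, 8, 13, 81], [305.7, 50.7]), ([340, 58, 10, 13, 100], [344.8, 63.6]), ([282, 61, 11, 13, 104], [287.4, 66.9]), ([99, 166, 34, 46, 770], [116.1, 181.2]), ([472, 207, 168, 161, 1777], [555.7, 289.9]), ([170, 241, 6, 19, 103], [172.5, 249.9])]
scene [([188, 167, 9, 16, 16], [192.0, 174.5]), ([469, 272, 7, 24, 53], [472.0, 283.8]), ([535, 289, 1, 19, 19], [535.0, 298.0]), ([526, 327, 9, 10, 46], [530.2, 332.2]), ([515, 330, 22, 19, 132], [525.0, 342.1]), ([221, 407, 12, 7, 31], [227.8, 410.9]), ([291, 426, 11, 7, 25], [296.3, 429.7]), ([260, 441, 12, 7, 27], [266.6, 445.1])]
mat corners [[0.7049, 0.014], [0.714, -0.1925], [0.5168, -0.2023], [0.5057, 0.0055]]
line [array([ 0.5158, -0.0159]), array([ 0.5234, -0.1799])]
mat yaw 2.6723695803343173 origin [ 0.6345 -0.0926]
bar top/bottom edge at z=.113 [array([ 0.644 , -0.0207]), array([ 0.648 , -0.1708]), array([ 0.636 , -0.1704]), array([ 0.6295, -0.0206])]
bar low edge at z=.087 [array([ 0.6419, -0.1734]), array([ 0.6353, -0.0194])]
back wall top outer [array([ 0.6978, -0.0145]), array([ 0.7034, -0.1723])]
lip [array([ 0.5238, -0.0221]), array([ 0.5291, -0.1763])]
head top front [0.6103 0.259 ]
front bot [0.5533 0.2581]
back top [0.6071 0.3504]
back bot [0.5526 0.3457]
plate TR [0.628  0.2635]
plate BR [0.5415 0.2594]
win TL [0.609  0.2599]
win BR [0.5567 0.2531]
rim [array([ 0.6314, -0.3277]), array([ 0.6379, -0.6022]), array([ 0.3649, -0.5978]), array([ 0.3587, -0.3342])] [ 0.4982 -0.4655]
```

```bash
cat >> look.py <<'E'
from scipy.spatial.transform import Rotation as Ro
def down(yaw,tilt=0):
    c,s=np.cos(np.radians(tilt)),np.sin(np.radians(tilt))
    return Ro.from_euler("z",yaw,degrees=True).as_matrix()@np.array([[c,0,s],[0,-1,0],[s,0,-c]])
def rel(pos,R,p0=None,R0=None):
    if p0 is None:
        s=r.read_state();p0,R0=s["position"],s["eef_rot"]
    R0=np.array(R0);v=R0.T@(np.array(pos)-p0);w=Ro.from_matrix(R0.T@R).as_rotvec(degrees=True)
    print("t",v.round(4),"r",w.round(2))
E
python3 - <<'E'
from look import *
import pickle
p=pickle.load(open("top0.pkl","rb"));q=pickle.load(open("scene0.pkl","rb"))
print("window",tri(p,(172.5,249.9),q,(472,283.8)),"trig",tri(p,(153.1,278.3),q,(493.8,258.8)))
print("white",at(p,(335.6,329.2),.032),at(q,(334.5,194),.02))
print("handle mid scene", tri(p,(345.4,217),q,(292,252)))
rel((.4237,-.1407,.223),down(2))
E
```

```text
window [0.5853 0.2564 0.0605] trig [0.5257 0.287  0.0759]
white [ 0.423  -0.0752  0.032 ] [ 0.4244 -0.0719  0.02  ]
handle mid scene [ 0.6419 -0.0964  0.0977]
t [ 0.3244 -0.3683 -0.0004] r [ 0.01 -0.01 23.03]
```

Call:
{"api": "jog_arm", "payload": {"rows": [{"tx": 0.324,"ty": -0.368,"rz": 23,"hand": 0.42},{"tx": 0.324,"ty": -0.368,"rz": 23,"hand": 0.42},{"tx": 0.324,"ty": -0.368,"rz": 23,"hand": 0.42},{"tx": 0.324,"ty": -0.368,"rz": 23,"hand": 0.42},{"tx": 0.324,"ty": -0.368,"rz": 23,"hand": 0.42},{"tx": 0.324,"ty": -0.368,"rz": 23,"hand": 0.42},{"tx": 0.324,"ty": -0.368,"rz": 23,"hand": 0.42},{"tx": 0.324,"ty": -0.368,"rz": 23,"hand": 0.42},{"tx": 0.324,"ty": -0.368,"rz": 23,"hand": 0.42},{"tx": 0.324,"ty": -0.368,"rz": 23,"hand": 0.42}]}}

```text
invalid input at $.rows[0]: expected keys rx, ry, rz, tx, ty, tz, hand
```

Call:
{"api": "jog_arm", "payload": {"rows": [{"rx": 0,"ry": 0,"rz": 23,"tx": 0.324,"ty": -0.368,"tz": 0,"hand": 0.42},{"rx": 0,"ry": 0,"rz": 23,"tx": 0.324,"ty": -0.368,"tz": 0,"hand": 0.42},{"rx": 0,"ry": 0,"rz": 23,"tx": 0.324,"ty": -0.368,"tz": 0,"hand": 0.42},{"rx": 0,"ry": 0,"rz": 23,"tx": 0.324,"ty": -0.368,"tz": 0,"hand": 0.42},{"rx": 0,"ry": 0,"rz": 23,"tx": 0.324,"ty": -0.368,"tz": 0,"hand": 0.42},{"rx": 0,"ry": 0,"rz": 23,"tx": 0.324,"ty": -0.368,"tz": 0,"hand": 0.42},{"rx": 0,"ry": 0,"rz": 23,"tx": 0.324,"ty": -0.368,"tz": 0,"hand": 0.42},{"rx": 0,"ry": 0,"rz": 23,"tx": 0.324,"ty": -0.368,"tz": 0,"hand": 0.42},{"rx": 0,"ry": 0,"rz": 23,"tx": 0.324,"ty": -0.368,"tz": 0,"hand": 0.42},{"rx": 0,"ry": 0,"rz": 23,"tx": 0.324,"ty": -0.368,"tz": 0,"hand": 0.42}]}}

```text
time: 2.03
position: [0.403, -0.2098, 0.223]
eef_rot: [[0.999, 0.035, 0.001], [0.035, -0.999, -0.001], [0.001, 0.001, -1.0]]
force: [2.0, 0.3, 0.6]
width: 0.0507
finger_force: 0.0
```

```bash
python3 - <<'E'
from look import *
s=r.read_state();print(s["qpos"],s["position"],s["width"])
rel((.4237,-.1407,.10),down(2))
for n in("top","scene"):
    for j in jars(r.grab_frame(n)): print(n,*j)
E
```

```text
[ 32.2927   6.5803 -10.9595 115.9536   1.498   57.5279 -67.3861] [ 0.403  -0.2098  0.223 ] 0.050728840590803494
t [ 0.023  -0.0685  0.1229] r [ 0.04 -0.05  0.01]
top 156 [359.9 207.5] [ 0.6774 -0.1297]
top 157 [322.3 209.3] [ 0.6742 -0.0498]
top 202 [247.1 215.2] [0.6631 0.1105]
top 227 [226.8 304.2] [0.4751 0.1485]
top 100 [364.4 330. ] [ 0.421  -0.1338]
scene 165 [304.8 183.9] [ 0.4265 -0.141 ]
scene 192 [426.6 234.9] [0.4805 0.1475]
scene 176 [271.9 275.6] [ 0.6702 -0.1324]
scene 179 [309.8 284.6] [ 0.6673 -0.0525]
scene 248 [388.  306.6] [0.6686 0.1092]
```

Call:
{"api": "jog_arm", "payload": {"rows": [{"rx": 0,"ry": 0,"rz": 0,"tx": 0.022,"ty": -0.069,"tz": 0,"hand": 0.42},{"rx": 0,"ry": 0,"rz": 0,"tx": 0.022,"ty": -0.069,"tz": 0,"hand": 0.42},{"rx": 0,"ry": 0,"rz": 0,"tx": 0.022,"ty": -0.069,"tz": 0.1,"hand": 0.42},{"rx": 0,"ry": 0,"rz": 0,"tx": 0.022,"ty": -0.069,"tz": 0.1,"hand": 0.42},{"rx": 0,"ry": 0,"rz": 0,"tx": 0.022,"ty": -0.069,"tz": 0.15,"hand": 0.42},{"rx": 0,"ry": 0,"rz": 0,"tx": 0.022,"ty": -0.069,"tz": 0.18,"hand": 0.42},{"rx": 0,"ry": 0,"rz": 0,"tx": 0.022,"ty": -0.069,"tz": 0.2,"hand": 0.42},{"rx": 0,"ry": 0,"rz": 0,"tx": 0.022,"ty": -0.069,"tz": 0.211,"hand": 0.42},{"rx": 0,"ry": 0,"rz": 0,"tx": 0.022,"ty": -0.069,"tz": 0.211,"hand": 0.42},{"rx": 0,"ry": 0,"rz": 0,"tx": 0.022,"ty": -0.069,"tz": 0.211,"hand": 0.42}]}}

```text
time: 2.97
position: [0.4224, -0.1423, 0.0113]
eef_rot: [[0.999, 0.035, -0.001], [0.035, -0.999, 0.0], [-0.001, -0.0, -1.0]]
force: [0.3, -0.2, 0.8]
width: 0.0502
finger_force: 0.0
```

Call:
{"api": "jog_arm", "payload": {"rows": [{"rx": 0,"ry": 0,"rz": 0,"tx": 0,"ty": 0,"tz": 0,"hand": 0.9},{"rx": 0,"ry": 0,"rz": 0,"tx": 0,"ty": 0,"tz": 0,"hand": 0.9},{"rx": 0,"ry": 0,"rz": 0,"tx": 0,"ty": 0,"tz": 0,"hand": 0.9},{"rx": 0,"ry": 0,"rz": 0,"tx": 0,"ty": 0,"tz": 0,"hand": 0.9},{"rx": 0,"ry": 0,"rz": 0,"tx": 0,"ty": 0,"tz": -0.04,"hand": 0.9},{"rx": 0,"ry": 0,"rz": 0,"tx": 0,"ty": 0,"tz": -0.08,"hand": 0.9},{"rx": 0,"ry": 0,"rz": 0,"tx": 0,"ty": 0,"tz": -0.12,"hand": 0.9},{"rx": 0,"ry": 0,"rz": 0,"tx": 0,"ty": 0,"tz": -0.13,"hand": 0.9},{"rx": 0,"ry": 0,"rz": 0,"tx": 0,"ty": 0,"tz": -0.13,"hand": 0.9}], "force": 15}}

```text
time: 3.72
position: [0.4248, -0.1429, 0.1453]
eef_rot: [[0.999, 0.035, 0.008], [0.035, -0.999, -0.003], [0.008, 0.003, -1.0]]
force: [0.9, 0.7, -1.5]
width: 0.0337
finger_force: 15.0
```

```bash
cat >> look.py <<'E'
def totepose(p,xyz,yaw,w): # tote-frame mm -> world m
    return np.array(p)+Ro.from_euler("z",yaw,degrees=True).apply(np.array(w)/1000)
TOT=((.642,-.096,.001),2.0)
E
python3 - <<'E'
from look import *
s=r.read_state();print(s["position"],s["width"],s["finger_force"])
o,y=TOT
f=lambda v:totepose(o,None,y,v)
a=f((-55,-38,130));b=f((-45,-38,22))
rel(a,down(y,15));rel(b,down(y,15),a,down(y,15))
print(a,b)
E
```

```text
[ 0.4248 -0.1429  0.1453] 0.033699933548953565 14.999909698963165
t [ 0.1635 -0.0013  0.0157] r [ 0.19 14.52  0.03]
t [-0.0183  0.      0.1069] r [0. 0. 0.]
[ 0.5884 -0.1359  0.131 ] [ 0.5984 -0.1355  0.023 ]
```

Call:
{"api": "jog_arm", "payload": {"rows": [{"rx": 0,"ry": 7,"rz": 0,"tx": 0.04,"ty": -0.001,"tz": 0.015,"hand": 0.9},{"rx": 0,"ry": 14.5,"rz": 0,"tx": 0.08,"ty": -0.001,"tz": 0.015,"hand": 0.9},{"rx": 0,"ry": 14.5,"rz": 0,"tx": 0.12,"ty": -0.001,"tz": 0.015,"hand": 0.9},{"rx": 0,"ry": 14.5,"rz": 0,"tx": 0.155,"ty": -0.001,"tz": 0.015,"hand": 0.9},{"rx": 0,"ry": 14.5,"rz": 0,"tx": 0.1635,"ty": -0.001,"tz": 0.015,"hand": 0.9},{"rx": 0,"ry": 14.5,"rz": 0,"tx": 0.1635,"ty": -0.001,"tz": 0.015,"hand": 0.9},{"rx": 0,"ry": 14.5,"rz": 0,"tx": 0.1635,"ty": -0.001,"tz": 0.015,"hand": 0.9}]}}

```text
time: 4.3
position: [0.5842, -0.1349, 0.1247]
eef_rot: [[0.968, 0.036, 0.247], [0.035, -0.999, 0.01], [0.247, -0.001, -0.969]]
force: [-0.8, 0.1, -0.4]
width: 0.0338
finger_force: 15.0
```

```bash
python3 - <<'E'
from look import *
s=r.read_state();print(s["position"],s["width"])
p=r.grab_frame("top");save(p,"t1",(270,170,420,310),4)
q=r.grab_frame("scene");print(jars(q))
o,y=TOT
f=lambda v:totepose(o,None,y,v)
b=f((-45,-38,22));rel(b,down(y,15))
E
```

```text
[ 0.5842 -0.1349  0.1247] 0.033794908740744714
[(187, array([281.3, 210.2]), array([ 0.5106, -0.1678])), (191, array([426.6, 234.9]), array([0.4805, 0.1476])), (176, array([271.9, 275.5]), array([ 0.6701, -0.1326])), (178, array([309.8, 284.6]), array([ 0.6672, -0.0525])), (249, array([387.9, 306.6]), array([0.6687, 0.1092]))]
t [-0.0109  0.0007  0.1028] r [-0.02  0.68 -0.  ]
```

View pics/t1.png

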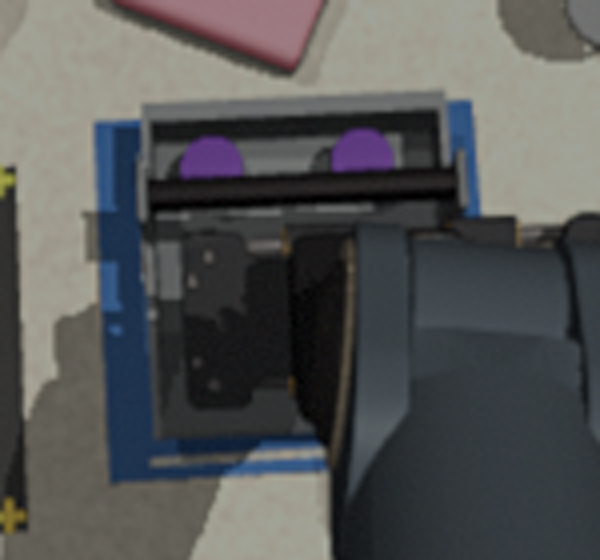

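Call:
{"api": "jog_arm", "payload": {"rows": [{"rx": 0,"ry": 0.5,"rz": 0,"tx": -0.008,"ty": 0.001,"tz": 0.04,"hand": 0.9},{"rx": 0,"ry": 0.5,"rz": 0,"tx": -0.011,"ty": 0.001,"tz": 0.07,"hand": 0.9},{"rx": 0,"ry": 0.5,"rz": 0,"tx": -0.011,"ty": 0.001,"tz": 0.09,"hand": 0.9},{"rx": 0,"ry": 0.5,"rz": 0,"tx": -0.011,"ty": 0.001,"tz": 0.1,"hand": 0.9},{"rx": 0,"ry": 0.5,"rz": 0,"tx": -0.011,"ty": 0.001,"tz": 0.102,"hand": 0.9},{"rx": 0,"ry": 0.5,"rz": 0,"tx": -0.011,"ty": 0.001,"tz": 0.102,"hand": 0.9},{"rx": 0,"ry": 0.5,"rz": 0,"tx": -0.011,"ty": 0.001,"tz": 0.102,"hand": 0.54},{"rx": 0,"ry": 0.5,"rz": 0,"tx": -0.011,"ty": 0.001,"tz": 0.102,"hand": 0.54}]}}

```text
time: 5.07
position: [0.6006, -0.1361, 0.0262]
eef_rot: [[0.965, 0.035, 0.26], [0.034, -0.999, 0.009], [0.26, 0.001, -0.966]]
force: [0.1, -0.5, -0.7]
width: 0.0378
finger_force: 0.0
```

Call:
{"api": "jog_arm", "payload": {"rows": [{"rx": 0,"ry": 0,"rz": 0,"tx": 0,"ty": 0,"tz": 0,"hand": 0.54},{"rx": 0,"ry": 0,"rz": 0,"tx": 0,"ty": 0,"tz": -0.03,"hand": 0.54},{"rx": 0,"ry": 0,"rz": 0,"tx": 0,"ty": 0,"tz": -0.06,"hand": 0.7},{"rx": 0,"ry": 0,"rz": 0,"tx": 0,"ty": 0,"tz": -0.06,"hand": 1},{"rx": 0,"ry": 0,"rz": 0,"tx": 0,"ty": 0,"tz": -0.06,"hand": 1}]}}

```text
time: 5.48
position: [0.5861, -0.1369, 0.0855]
eef_rot: [[0.964, 0.035, 0.263], [0.034, -0.999, 0.008], [0.263, 0.002, -0.965]]
force: [0.7, -0.3, -0.3]
width: 0.0269
finger_force: 0.0
```

```bash
python3 - <<'E'
from look import *
s=r.read_state();print(s["position"],s["width"])
q=r.grab_frame("scene");print(jars(q))
save(q,"s1",(180,130,370,310),4)
o,y=TOT
f=lambda v:totepose(o,None,y,v)
R=down(y,15)
a=f((-50,2,85));b=f((-42,2,20));c=f((-42,-25,20));rel(a,R);rel(b,R,a,R);rel(c,R,b,R)
E
```

```text
[ 0.5861 -0.1369  0.0855] 0.02692416156700982
[(190, array([426.6, 234.9]), array([0.4804, 0.1476])), (25, array([281.2, 242.4]), array([ 0.5892, -0.1407])), (33, array([278.8, 254.8]), array([ 0.6195, -0.1354])), (178, array([272. , 275.5]), array([ 0.6701, -0.1324])), (182, array([309.8, 284.6]), array([ 0.6672, -0.0526])), (247, array([388. , 306.6]), array([0.6686, 0.1093]))]
t [ 0.0084 -0.0406  0.0002] r [ 0.04 -0.1   0.02]
t [-0.0091 -0.      0.0649] r [0. 0. 0.]
t [-0.     0.027 -0.   ] r [0. 0. 0.]
```

View pics/s1.png

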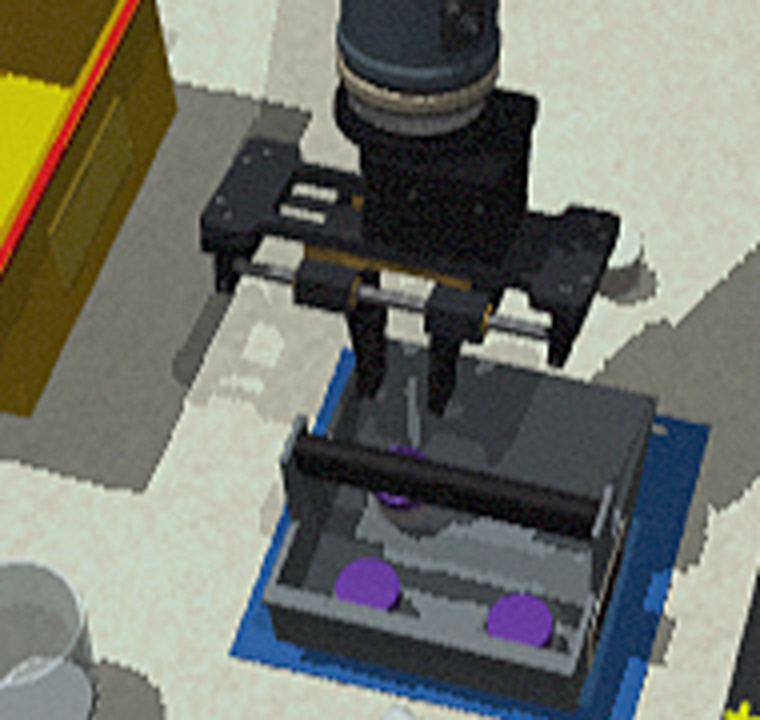

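Call:
{"api": "jog_arm", "payload": {"rows": [{"rx": 0,"ry": 0,"rz": 0,"tx": 0.008,"ty": -0.04,"tz": 0,"hand": 1},{"rx": 0,"ry": 0,"rz": 0,"tx": 0.004,"ty": -0.04,"tz": 0.04,"hand": 1},{"rx": 0,"ry": 0,"rz": 0,"tx": 0,"ty": -0.04,"tz": 0.062,"hand": 1},{"rx": 0,"ry": 0,"rz": 0,"tx": 0,"ty": -0.04,"tz": 0.065,"hand": 1},{"rx": 0,"ry": 0,"rz": 0,"tx": 0,"ty": -0.03,"tz": 0.065,"hand": 1},{"rx": 0,"ry": 0,"rz": 0,"tx": 0,"ty": -0.022,"tz": 0.065,"hand": 1},{"rx": 0,"ry": 0,"rz": 0,"tx": 0,"ty": -0.015,"tz": 0.065,"hand": 1},{"rx": 0,"ry": 0,"rz": 0,"tx": 0,"ty": -0.015,"tz": 0.065,"hand": 1},{"rx": 0,"ry": 0,"rz": 0,"tx": 0,"ty": -0.015,"tz": 0.065,"hand": 1},{"rx": 0,"ry": 0,"rz": 0,"tx": 0,"ty": -0.019,"tz": 0.065,"hand": 1}]}}

```text
time: 6.37
position: [0.6014, -0.1178, 0.0208]
eef_rot: [[0.965, 0.033, 0.26], [0.032, -0.999, 0.008], [0.26, 0.0, -0.966]]
force: [0.2, -0.1, -0.3]
width: 0.0006
finger_force: 0.0
```

Call:
{"api": "jog_arm", "payload": {"rows": [{"rx": 0,"ry": 0,"rz": 0,"tx": 0,"ty": 0,"tz": -0.04,"hand": 1},{"rx": 0,"ry": 0,"rz": 0,"tx": 0,"ty": 0,"tz": -0.08,"hand": 0.7},{"rx": 0,"ry": 0,"rz": 0,"tx": 0,"ty": 0,"tz": -0.12,"hand": 0.42},{"rx": 0,"ry": 0,"rz": 0,"tx": 0,"ty": 0,"tz": -0.13,"hand": 0.42},{"rx": 0,"ry": 0,"rz": 0,"tx": 0,"ty": 0,"tz": -0.13,"hand": 0.42}]}}

```text
time: 6.78
position: [0.5694, -0.1176, 0.1502]
eef_rot: [[0.963, 0.036, 0.266], [0.035, -0.999, 0.007], [0.266, 0.002, -0.964]]
force: [0.9, -0.1, -0.6]
width: 0.0195
finger_force: 0.0
```

```bash
python3 - <<'E'
from look import *
s=r.read_state();print(s["position"],s["width"])
q=r.grab_frame("scene");print(jars(q))
rel((.478,.148,.15),down(2))
E
```

```text
[ 0.5694 -0.1176  0.1502] 0.01952592348430672
[(191, array([426.6, 234.9]), array([0.4805, 0.1475])), (44, array([272.4, 253.7]), array([ 0.6208, -0.149 ])), (177, array([271.9, 275.5]), array([ 0.6701, -0.1325])), (181, array([309.8, 284.6]), array([ 0.6673, -0.0525])), (249, array([388. , 306.6]), array([0.6687, 0.1093]))]
t [-0.0772 -0.2686 -0.0237] r [  0.07 -15.21   0.07]
```

Call:
{"api": "jog_arm", "payload": {"rows": [{"rx": 0,"ry": -7,"rz": 0,"tx": -0.01,"ty": -0.03,"tz": -0.024,"hand": 0.42},{"rx": 0,"ry": -15,"rz": 0,"tx": -0.02,"ty": -0.07,"tz": -0.024,"hand": 0.42},{"rx": 0,"ry": -15.2,"rz": 0,"tx": -0.077,"ty": -0.268,"tz": -0.024,"hand": 0.42},{"rx": 0,"ry": -15.2,"rz": 0,"tx": -0.077,"ty": -0.268,"tz": -0.024,"hand": 0.42},{"rx": 0,"ry": -15.2,"rz": 0,"tx": -0.077,"ty": -0.268,"tz": -0.024,"hand": 0.42},{"rx": 0,"ry": -15.2,"rz": 0,"tx": -0.077,"ty": -0.268,"tz": -0.024,"hand": 0.42},{"rx": 0,"ry": -15.2,"rz": 0,"tx": -0.077,"ty": -0.268,"tz": -0.024,"hand": 0.42},{"rx": 0,"ry": -15.2,"rz": 0,"tx": -0.077,"ty": -0.268,"tz": -0.024,"hand": 0.42},{"rx": 0,"ry": -15.2,"rz": 0,"tx": -0.077,"ty": -0.268,"tz": -0.024,"hand": 0.42},{"rx": 0,"ry": -15.2,"rz": 0,"tx": -0.077,"ty": -0.268,"tz": -0.024,"hand": 0.42}]}}

```text
time: 7.67
position: [0.4769, 0.1468, 0.1477]
eef_rot: [[0.999, 0.036, -0.006], [0.036, -0.999, -0.001], [-0.006, 0.001, -1.0]]
force: [0.0, -0.3, -0.1]
width: 0.0505
finger_force: 0.0
```

```bash
python3 - <<'E'
from look import *
s=r.read_state();print(s["position"],s["width"],s["qpos"])
q=r.grab_frame("scene");print(jars(q))
q=r.grab_frame("top");print(jars(q))
rel((.478,.148,.012),down(2))
E
```

```text
[0.4769 0.1468 0.1477] 0.050524366614149864 [  -3.4858   17.1747  -22.0131  114.7957    8.2327   49.848  -117.899 ]
[(190, array([426.6, 235. ]), array([0.4807, 0.1475])), (43, array([272.4, 253.6]), array([ 0.6207, -0.1491])), (176, array([271.9, 275.6]), array([ 0.6702, -0.1324])), (180, array([309.8, 284.6]), array([ 0.6674, -0.0525])), (249, array([388. , 306.7]), array([0.6687, 0.1094]))]
[(156, array([359.8, 207.4]), array([ 0.6774, -0.1296])), (157, array([322.3, 209.3]), array([ 0.6742, -0.0498])), (202, array([247.1, 215.2]), array([0.6631, 0.1105])), (225, array([369.8, 240.3]), array([ 0.6061, -0.1492]))]
t [ 0.001  -0.0026  0.1362] r [ 0.06  0.28 -0.11]
```

Call:
{"api": "jog_arm", "payload": {"rows": [{"rx": 0,"ry": 0,"rz": 0,"tx": 0.001,"ty": -0.002,"tz": 0.04,"hand": 0.42},{"rx": 0,"ry": 0.3,"rz": 0,"tx": 0.001,"ty": -0.002,"tz": 0.08,"hand": 0.42},{"rx": 0,"ry": 0.3,"rz": 0,"tx": 0.001,"ty": -0.002,"tz": 0.115,"hand": 0.42},{"rx": 0,"ry": 0.3,"rz": 0,"tx": 0.001,"ty": -0.002,"tz": 0.13,"hand": 0.42},{"rx": 0,"ry": 0.3,"rz": 0,"tx": 0.001,"ty": -0.002,"tz": 0.136,"hand": 0.42},{"rx": 0,"ry": 0.3,"rz": 0,"tx": 0.001,"ty": -0.002,"tz": 0.136,"hand": 0.42},{"rx": 0,"ry": 0.3,"rz": 0,"tx": 0.001,"ty": -0.002,"tz": 0.136,"hand": 0.9},{"rx": 0,"ry": 0.3,"rz": 0,"tx": 0.001,"ty": -0.002,"tz": 0.136,"hand": 0.9},{"rx": 0,"ry": 0.3,"rz": 0,"tx": 0.001,"ty": -0.002,"tz": 0.136,"hand": 0.9},{"rx": 0,"ry": 0.3,"rz": 0,"tx": 0.001,"ty": -0.002,"tz": 0.136,"hand": 0.9}]}}

```text
time: 8.6
position: [0.4792, 0.1493, 0.0144]
eef_rot: [[0.999, 0.035, 0.005], [0.035, -0.999, 0.001], [0.005, -0.001, -1.0]]
force: [-0.1, 0.2, 3.8]
width: 0.0337
finger_force: 15.0
```

Call:
{"api": "jog_arm", "payload": {"rows": [{"rx": 0,"ry": 0,"rz": 0,"tx": 0,"ty": 0,"tz": -0.04,"hand": 0.9},{"rx": 0,"ry": 0,"rz": 0,"tx": 0,"ty": 0,"tz": -0.08,"hand": 0.9},{"rx": 0,"ry": 0,"rz": 0,"tx": 0,"ty": 0,"tz": -0.12,"hand": 0.9},{"rx": 0,"ry": 0,"rz": 0,"tx": 0,"ty": 0,"tz": -0.13,"hand": 0.9},{"rx": 0,"ry": 0,"rz": 0,"tx": 0,"ty": 0,"tz": -0.13,"hand": 0.9}]}}

```text
time: 9.02
position: [0.4805, 0.1501, 0.1474]
eef_rot: [[0.999, 0.035, 0.011], [0.035, -0.999, 0.002], [0.011, -0.002, -1.0]]
force: [0.2, -0.2, -0.4]
width: 0.0335
finger_force: 15.0
```

```bash
python3 - <<'E'
from look import *
s=r.read_state();print(s["position"],s["width"])
o,y=TOT
f=lambda v:totepose(o,None,y,v)
R=down(y,15)
a=f((-55,38,130));b=f((-45,38,22));rel(a,R);rel(b,R,a,R)
E
```

```text
[0.4805 0.1501 0.1474] 0.033534426134224464
t [0.0976 0.2136 0.017 ] r [-0.11 14.37 -0.  ]
t [-0.0183  0.      0.1069] r [0. 0. 0.]
```

Call:
{"api": "jog_arm", "payload": {"rows": [{"rx": 0,"ry": 0,"rz": 0,"tx": 0.018,"ty": 0.038,"tz": 0,"hand": 0.9},{"rx": 0,"ry": 7,"rz": 0,"tx": 0.036,"ty": 0.076,"tz": 0.015,"hand": 0.9},{"rx": 0,"ry": 14,"rz": 0,"tx": 0.054,"ty": 0.114,"tz": 0.017,"hand": 0.9},{"rx": 0,"ry": 14.4,"rz": 0,"tx": 0.072,"ty": 0.152,"tz": 0.017,"hand": 0.9},{"rx": 0,"ry": 14.4,"rz": 0,"tx": 0.088,"ty": 0.19,"tz": 0.017,"hand": 0.9},{"rx": 0,"ry": 14.4,"rz": 0,"tx": 0.098,"ty": 0.213,"tz": 0.017,"hand": 0.9},{"rx": 0,"ry": 14.4,"rz": 0,"tx": 0.098,"ty": 0.213,"tz": 0.017,"hand": 0.9},{"rx": 0,"ry": 14.4,"rz": 0,"tx": 0.098,"ty": 0.213,"tz": 0.017,"hand": 0.9}]}}

```text
time: 9.68
position: [0.5826, -0.0625, 0.1248]
eef_rot: [[0.968, 0.031, 0.248], [0.03, -1.0, 0.008], [0.248, -0.0, -0.969]]
force: [0.1, 0.6, -0.5]
width: 0.0336
finger_force: 15.0
```

```bash
python3 - <<'E'
from look import *
s=r.read_state();print(s["position"],s["width"])
o,y=TOT
f=lambda v:totepose(o,None,y,v)
R=down(y,15)
b=f((-45,38,22));rel(b,R)
q=r.grab_frame("scene");print(jars(q))
E
```

```text
[ 0.5826 -0.0625  0.1248] 0.03355875926944597
t [-0.0125 -0.0025  0.1019] r [ 0.05  0.63 -0.21]
[(194, array([316.8, 218.6]), array([ 0.5089, -0.0872])), (41, array([272.5, 253.6]), array([ 0.6206, -0.1489])), (176, array([271.9, 275.5]), array([ 0.6701, -0.1326])), (181, array([309.9, 284.5]), array([ 0.6671, -0.0525])), (249, array([388. , 306.6]), array([0.6687, 0.1093]))]
```

Call:
{"api": "jog_arm", "payload": {"rows": [{"rx": 0,"ry": 0.5,"rz": 0,"tx": -0.008,"ty": -0.002,"tz": 0.04,"hand": 0.9},{"rx": 0,"ry": 0.5,"rz": 0,"tx": -0.012,"ty": -0.002,"tz": 0.07,"hand": 0.9},{"rx": 0,"ry": 0.5,"rz": 0,"tx": -0.012,"ty": -0.002,"tz": 0.09,"hand": 0.9},{"rx": 0,"ry": 0.5,"rz": 0,"tx": -0.012,"ty": -0.002,"tz": 0.1,"hand": 0.9},{"rx": 0,"ry": 0.5,"rz": 0,"tx": -0.012,"ty": -0.002,"tz": 0.102,"hand": 0.9},{"rx": 0,"ry": 0.5,"rz": 0,"tx": -0.012,"ty": -0.002,"tz": 0.102,"hand": 0.9},{"rx": 0,"ry": 0.5,"rz": 0,"tx": -0.012,"ty": -0.002,"tz": 0.102,"hand": 0.54},{"rx": 0,"ry": 0.5,"rz": 0,"tx": -0.012,"ty": -0.002,"tz": 0.102,"hand": 0.54}]}}

```text
time: 10.4
position: [0.5967, -0.0573, 0.025]
eef_rot: [[0.965, 0.036, 0.258], [0.035, -0.999, 0.009], [0.259, 0.0, -0.966]]
force: [0.3, -0.9, -0.7]
width: 0.0379
finger_force: 0.0
```

Call:
{"api": "jog_arm", "payload": {"rows": [{"rx": 0,"ry": 0,"rz": 0,"tx": 0,"ty": 0,"tz": 0,"hand": 0.54},{"rx": 0,"ry": 0,"rz": 0,"tx": 0,"ty": 0,"tz": -0.03,"hand": 0.54},{"rx": 0,"ry": 0,"rz": 0,"tx": 0,"ty": 0,"tz": -0.06,"hand": 0.7},{"rx": 0,"ry": 0,"rz": 0,"tx": 0,"ty": 0,"tz": -0.06,"hand": 1},{"rx": 0,"ry": 0,"rz": 0,"tx": 0,"ty": 0,"tz": -0.06,"hand": 1},{"rx": 0,"ry": 0,"rz": 0,"tx": 0,"ty": 0.036,"tz": -0.06,"hand": 1},{"rx": 0,"ry": 0,"rz": 0,"tx": 0,"ty": 0.036,"tz": -0.06,"hand": 1}]}}

```text
time: 10.98
position: [0.5822, -0.1011, 0.0817]
eef_rot: [[0.966, 0.027, 0.257], [0.027, -1.0, 0.004], [0.257, 0.003, -0.966]]
force: [-1.1, -2.1, -0.4]
width: 0.0143
finger_force: 0.0
```

```bash
python3 - <<'E'
from look import *
s=r.read_state();print(s["position"],s["width"])
o,y=TOT
f=lambda v:totepose(o,None,y,v)
R=down(y,15)
b=f((-42,1,20));rel(b,R);rel(f((-42,24,20)),R)
q=r.grab_frame("scene");print(jars(q))
E
```

```text
[ 0.5822 -0.1011  0.0817] 0.014296391070145076
t [ 0.0017 -0.0043  0.0633] r [ 0.27  0.08 -0.37]
t [ 0.0016 -0.0273  0.0632] r [ 0.27  0.08 -0.37]
[(47, array([318.5, 250.1]), array([ 0.5843, -0.06  ])), (38, array([272.6, 253.7]), array([ 0.6207, -0.1487])), (177, array([271.9, 275.5]), array([ 0.6701, -0.1325])), (182, array([309.9, 284.5]), array([ 0.6671, -0.0525])), (247, array([388. , 306.6]), array([0.6686, 0.1093]))]
```

Call:
{"api": "jog_arm", "payload": {"rows": [{"rx": 0,"ry": 0,"rz": 0,"tx": 0.001,"ty": -0.001,"tz": 0,"hand": 1},{"rx": 0,"ry": 0,"rz": 0,"tx": 0.001,"ty": -0.001,"tz": 0.04,"hand": 1},{"rx": 0,"ry": 0,"rz": 0,"tx": 0.001,"ty": -0.001,"tz": 0.06,"hand": 1},{"rx": 0,"ry": 0,"rz": 0,"tx": 0.001,"ty": -0.001,"tz": 0.063,"hand": 1},{"rx": 0,"ry": 0,"rz": 0,"tx": 0.001,"ty": -0.01,"tz": 0.063,"hand": 1},{"rx": 0,"ry": 0,"rz": 0,"tx": 0.001,"ty": -0.019,"tz": 0.063,"hand": 1},{"rx": 0,"ry": 0,"rz": 0,"tx": 0.001,"ty": -0.026,"tz": 0.063,"hand": 1},{"rx": 0,"ry": 0,"rz": 0,"tx": 0.001,"ty": -0.026,"tz": 0.063,"hand": 1},{"rx": 0,"ry": 0,"rz": 0,"tx": 0.001,"ty": -0.026,"tz": 0.063,"hand": 1},{"rx": 0,"ry": 0,"rz": 0,"tx": 0.001,"ty": -0.022,"tz": 0.063,"hand": 1}]}}

```text
time: 11.87
position: [0.5998, -0.0707, 0.0228]
eef_rot: [[0.965, 0.037, 0.26], [0.036, -0.999, 0.01], [0.26, 0.0, -0.966]]
force: [-0.1, 0.1, -0.7]
width: 0.0001
finger_force: 0.0
```

Call:
{"api": "jog_arm", "payload": {"rows": [{"rx": 0,"ry": 0,"rz": 0,"tx": 0,"ty": 0,"tz": -0.04,"hand": 1},{"rx": 0,"ry": 0,"rz": 0,"tx": 0,"ty": 0,"tz": -0.08,"hand": 0.7},{"rx": 0,"ry": 0,"rz": 0,"tx": 0,"ty": 0,"tz": -0.12,"hand": 0.42},{"rx": 0,"ry": 0,"rz": 0,"tx": 0,"ty": 0,"tz": -0.13,"hand": 0.42},{"rx": 0,"ry": 0,"rz": 0,"tx": 0,"ty": 0,"tz": -0.13,"hand": 0.42}]}}

```text
time: 12.28
position: [0.5675, -0.0743, 0.1518]
eef_rot: [[0.963, 0.033, 0.266], [0.033, -0.999, 0.007], [0.266, 0.002, -0.964]]
force: [-0.3, -0.0, -0.2]
width: 0.0196
finger_force: 0.0
```

```bash
python3 - <<'E'
from look import *
s=r.read_state();print(s["position"],s["width"])
q=r.grab_frame("scene");print(jars(q))
rel((.666,.110,.16),down(2))
E
```

```text
[ 0.5675 -0.0743  0.1518] 0.01957682023950427
[(38, array([273.5, 253.5]), array([ 0.6197, -0.147 ])), (38, array([325.5, 252.7]), array([ 0.5859, -0.0441])), (179, array([272.7, 275.5]), array([ 0.6696, -0.1309])), (186, array([310.4, 285. ]), array([ 0.6678, -0.0511])), (249, array([388. , 306.6]), array([0.6685, 0.1093]))]
t [ 0.1048 -0.1808  0.0172] r [  0.09 -15.22  -0.07]
```

Call:
{"api": "jog_arm", "payload": {"rows": [{"rx": 0,"ry": -7,"rz": 0,"tx": 0,"ty": -0.04,"tz": -0.01,"hand": 0.42},{"rx": 0,"ry": -14,"rz": 0,"tx": 0.01,"ty": -0.08,"tz": 0,"hand": 0.42},{"rx": 0,"ry": -15.2,"rz": 0,"tx": 0.03,"ty": -0.115,"tz": 0.01,"hand": 0.42},{"rx": 0,"ry": -15.2,"rz": 0,"tx": 0.06,"ty": -0.14,"tz": 0.017,"hand": 0.42},{"rx": 0,"ry": -15.2,"rz": 0,"tx": 0.085,"ty": -0.165,"tz": 0.017,"hand": 0.42},{"rx": 0,"ry": -15.2,"rz": 0,"tx": 0.105,"ty": -0.181,"tz": 0.017,"hand": 0.42},{"rx": 0,"ry": -15.2,"rz": 0,"tx": 0.105,"ty": -0.181,"tz": 0.017,"hand": 0.42},{"rx": 0,"ry": -15.2,"rz": 0,"tx": 0.105,"ty": -0.181,"tz": 0.017,"hand": 0.42}]}}

```text
time: 13.0
position: [0.6649, 0.1128, 0.1557]
eef_rot: [[0.999, 0.037, -0.007], [0.037, -0.999, -0.0], [-0.007, 0.0, -1.0]]
force: [-0.1, -0.5, -0.9]
width: 0.0505
finger_force: 0.0
```

```bash
python3 - <<'E'
from look import *
s=r.read_state();print(s["position"],s["width"],s["qpos"])
q=r.grab_frame("scene");print(jars(q))
rel((.666,.110,.012),down(2))
E
```

```text
[0.6649 0.1128 0.1557] 0.05051841132437068 [   0.8023   31.8107  -20.496    90.7117   12.1929   60.0716 -110.9056]
[(38, array([273.7, 253.4]), array([ 0.6195, -0.1467])), (37, array([325.4, 252.6]), array([ 0.5857, -0.0445])), (20, array([322.2, 265. ]), array([ 0.6164, -0.0419])), (180, array([272.7, 275.5]), array([ 0.6695, -0.131 ])), (185, array([310.4, 285. ]), array([ 0.6677, -0.0512])), (240, array([388. , 306.9]), array([0.6692, 0.1095]))]
t [0.0029 0.001  0.1437] r [0.08 0.42 0.04]
```

Call:
{"api": "jog_arm", "payload": {"rows": [{"rx": 0,"ry": 0.4,"rz": 0,"tx": 0.002,"ty": 0.001,"tz": 0.04,"hand": 0.42},{"rx": 0,"ry": 0.4,"rz": 0,"tx": 0.002,"ty": 0.001,"tz": 0.08,"hand": 0.42},{"rx": 0,"ry": 0.4,"rz": 0,"tx": 0.002,"ty": 0.001,"tz": 0.118,"hand": 0.42},{"rx": 0,"ry": 0.4,"rz": 0,"tx": 0.002,"ty": 0.001,"tz": 0.136,"hand": 0.42},{"rx": 0,"ry": 0.4,"rz": 0,"tx": 0.002,"ty": 0.001,"tz": 0.143,"hand": 0.42},{"rx": 0,"ry": 0.4,"rz": 0,"tx": 0.002,"ty": 0.001,"tz": 0.143,"hand": 0.42},{"rx": 0,"ry": 0.4,"rz": 0,"tx": 0.002,"ty": 0.001,"tz": 0.143,"hand": 0.9},{"rx": 0,"ry": 0.4,"rz": 0,"tx": 0.002,"ty": 0.001,"tz": 0.143,"hand": 0.9},{"rx": 0,"ry": 0.4,"rz": 0,"tx": 0.002,"ty": 0.001,"tz": 0.143,"hand": 0.9},{"rx": 0,"ry": 0.4,"rz": 0,"tx": 0.002,"ty": 0.001,"tz": 0.143,"hand": 0.9}]}}

```text
time: 13.88
position: [0.6679, 0.1109, 0.0171]
eef_rot: [[0.999, 0.035, 0.007], [0.035, -0.999, 0.001], [0.007, -0.0, -1.0]]
force: [-0.1, -0.5, 3.2]
width: 0.0337
finger_force: 15.0
```

Call:
{"api": "jog_arm", "payload": {"rows": [{"rx": 0,"ry": 0,"rz": 0,"tx": 0,"ty": 0,"tz": -0.04,"hand": 0.9},{"rx": 0,"ry": 0,"rz": 0,"tx": 0,"ty": 0,"tz": -0.08,"hand": 0.9},{"rx": 0,"ry": 0,"rz": 0,"tx": 0,"ty": 0,"tz": -0.12,"hand": 0.9},{"rx": 0,"ry": 0,"rz": 0,"tx": -0.03,"ty": 0,"tz": -0.145,"hand": 0.9},{"rx": 0,"ry": 0,"rz": 0,"tx": -0.07,"ty": 0,"tz": -0.145,"hand": 0.9},{"rx": 0,"ry": 0,"rz": 0,"tx": -0.08,"ty": 0,"tz": -0.145,"hand": 0.9},{"rx": 0,"ry": 0,"rz": 0,"tx": -0.08,"ty": 0,"tz": -0.145,"hand": 0.9}]}}

```text
time: 14.47
position: [0.5832, 0.108, 0.1611]
eef_rot: [[0.999, 0.037, 0.003], [0.037, -0.999, -0.001], [0.003, 0.001, -1.0]]
force: [0.2, -0.2, -0.6]
width: 0.0333
finger_force: 15.0
```

```bash
sed -i 's/^TOT=.*/TOT=((.642,-.0945,.001),2.0)/' look.py; python3 - <<'E'
from look import *
s=r.read_state();print(s["position"],s["width"])
for n in("top","scene"):
    q=r.grab_frame(n);print(jars(q))
    if n=="top": save(q,"t2",(270,170,420,310),4)
o,y=TOT
f=lambda v:totepose(o,None,y,v)
R=down(y,15)
a=f((-55,1,130));b=f((-45,1,22));rel(a,R);rel(b,R,a,R)
E
```

```text
[0.5832 0.108  0.1611] 0.033286287096609954
[(161, array([321.6, 209.2]), array([ 0.6744, -0.0482])), (163, array([359.4, 208. ]), array([ 0.6763, -0.1287])), (223, array([368.6, 240.8]), array([ 0.6051, -0.1466])), (205, array([317.8, 243.6]), array([ 0.6003, -0.0398]))]
[(242, array([404.2, 233.7]), array([0.4915, 0.1016])), (40, array([273.4, 253.4]), array([ 0.6195, -0.1472])), (38, array([325.5, 252.5]), array([ 0.5855, -0.0443])), (20, array([322.2, 265. ]), array([ 0.6163, -0.0421])), (178, array([272.7, 275.5]), array([ 0.6695, -0.131 ])), (185, array([310.4, 285. ]), array([ 0.6679, -0.0512]))]
t [-0.0071  0.203   0.0296] r [ 0.01 14.69  0.03]
t [-0.0183  0.      0.1069] r [0. 0. 0.]
```

View pics/t2.png

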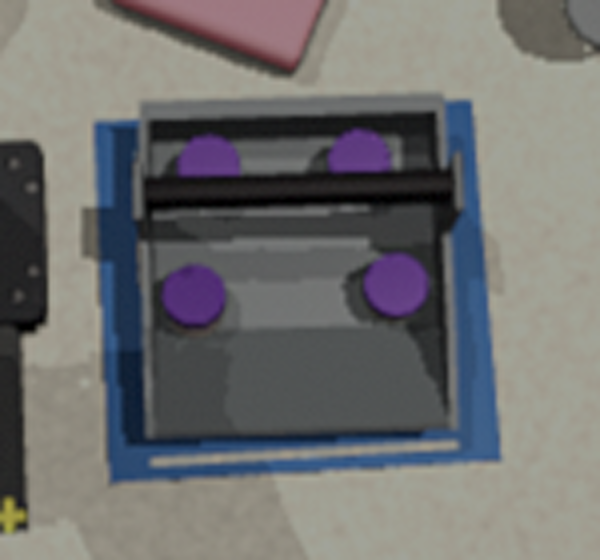

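Call:
{"api": "jog_arm", "payload": {"rows": [{"rx": 0,"ry": 0,"rz": 0,"tx": 0,"ty": 0.04,"tz": 0,"hand": 0.9},{"rx": 0,"ry": 7,"rz": 0,"tx": 0,"ty": 0.08,"tz": 0.01,"hand": 0.9},{"rx": 0,"ry": 14,"rz": 0,"tx": -0.007,"ty": 0.12,"tz": 0.02,"hand": 0.9},{"rx": 0,"ry": 14.7,"rz": 0,"tx": -0.007,"ty": 0.16,"tz": 0.029,"hand": 0.9},{"rx": 0,"ry": 14.7,"rz": 0,"tx": -0.007,"ty": 0.19,"tz": 0.029,"hand": 0.9},{"rx": 0,"ry": 14.7,"rz": 0,"tx": -0.007,"ty": 0.201,"tz": 0.029,"hand": 0.9},{"rx": 0,"ry": 14.7,"rz": 0,"tx": -0.007,"ty": 0.201,"tz": 0.029,"hand": 0.9},{"rx": 0,"ry": 14.7,"rz": 0,"tx": -0.007,"ty": 0.201,"tz": 0.029,"hand": 0.9}]}}

```text
time: 15.23
position: [0.5875, -0.094, 0.1306]
eef_rot: [[0.966, 0.033, 0.257], [0.032, -0.999, 0.009], [0.258, -0.001, -0.966]]
force: [0.6, -0.1, 0.1]
width: 0.0333
finger_force: 15.0
```

```bash
python3 - <<'E'
from look import *
s=r.read_state();print(s["position"],s["width"])
o,y=TOT
R=down(y,15)
b=totepose(o,None,y,(-45,0,22));b[1]=-.0932;rel(b,R)
q=r.grab_frame("scene");print(jars(q))
E
```

```text
[ 0.5875 -0.094   0.1306] 0.03334643645873445
t [-0.0185 -0.0004  0.1065] r [-0.01  0.07 -0.09]
[(195, array([300.4, 216.7]), array([ 0.5146, -0.1225])), (37, array([273.7, 253.5]), array([ 0.6197, -0.1465])), (36, array([325.3, 252.6]), array([ 0.5858, -0.0446])), (178, array([272.7, 275.5]), array([ 0.6695, -0.131 ])), (187, array([310.4, 285. ]), array([ 0.6677, -0.0511]))]
```

Call:
{"api": "jog_arm", "payload": {"rows": [{"rx": 0,"ry": 0,"rz": 0,"tx": -0.009,"ty": 0,"tz": 0.04,"hand": 0.9},{"rx": 0,"ry": 0,"rz": 0,"tx": -0.016,"ty": 0,"tz": 0.07,"hand": 0.9},{"rx": 0,"ry": 0,"rz": 0,"tx": -0.018,"ty": 0,"tz": 0.09,"hand": 0.9},{"rx": 0,"ry": 0,"rz": 0,"tx": -0.018,"ty": 0,"tz": 0.1,"hand": 0.9},{"rx": 0,"ry": 0,"rz": 0,"tx": -0.018,"ty": 0,"tz": 0.103,"hand": 0.9},{"rx": 0,"ry": 0,"rz": 0,"tx": -0.018,"ty": 0,"tz": 0.103,"hand": 0.9},{"rx": 0,"ry": 0,"rz": 0,"tx": -0.018,"ty": 0,"tz": 0.103,"hand": 0.54},{"rx": 0,"ry": 0,"rz": 0,"tx": -0.018,"ty": 0,"tz": 0.103,"hand": 0.54}]}}

```text
time: 15.95
position: [0.5955, -0.0927, 0.0276]
eef_rot: [[0.966, 0.036, 0.257], [0.035, -0.999, 0.009], [0.257, 0.0, -0.966]]
force: [-0.5, -0.4, 0.7]
width: 0.0383
finger_force: 0.0
```

Call:
{"api": "jog_arm", "payload": {"rows": [{"rx": 0,"ry": 0,"rz": 0,"tx": 0,"ty": 0,"tz": 0,"hand": 0.54},{"rx": 0,"ry": 0,"rz": 0,"tx": 0,"ty": 0,"tz": -0.03,"hand": 0.5},{"rx": 0,"ry": 0,"rz": 0,"tx": 0,"ty": 0,"tz": -0.07,"hand": 0.4},{"rx": 0,"ry": 0,"rz": 0,"tx": 0,"ty": 0,"tz": -0.11,"hand": 0.3},{"rx": 0,"ry": 0,"rz": 0,"tx": 0,"ty": 0,"tz": -0.15,"hand": 0.3},{"rx": 0,"ry": 0,"rz": 0,"tx": -0.03,"ty": 0,"tz": -0.16,"hand": 0.3},{"rx": 0,"ry": 0,"rz": 0,"tx": -0.06,"ty": 0,"tz": -0.16,"hand": 0.3},{"rx": 0,"ry": 0,"rz": 0,"tx": -0.06,"ty": 0,"tz": -0.16,"hand": 0.3}]}}

```text
time: 16.62
position: [0.4892, -0.0972, 0.1646]
eef_rot: [[0.968, 0.033, 0.25], [0.033, -0.999, 0.007], [0.25, 0.002, -0.968]]
force: [-0.5, 0.6, -2.0]
width: 0.0607
finger_force: 0.0
```

```bash
cat >> look.py <<'E'
import json,os
def log():
    s=r.read_state()
    open("q.jsonl","a").write(json.dumps([s["qpos"].tolist(),s["position"].tolist(),np.array(s["eef_rot"]).tolist()])+"\n");return s
E
python3 - <<'E'
from look import *
s=log();print(s["position"],s["width"],s["qpos"],np.array(s["eef_rot"]))
p=r.grab_frame("top");print(jars(p));save(p,"t3",(270,170,420,310),4)
q=r.grab_frame("scene");print(jars(q))
print([(b["conf"],b["rect"]) for b in r.boxes_of(p,"tote")[:2]])
E
```

```text
[ 0.4892 -0.0972  0.1646] 0.06069517676152535 [ 30.8719   9.6955 -25.2773 123.5472   3.908   33.3578 -84.6459] [[ 0.9677  0.0332  0.2501]
 [ 0.0326 -0.9994  0.0065]
 [ 0.2502  0.0019 -0.9682]]
[(162, array([321.6, 209.2]), array([ 0.6744, -0.0483])), (162, array([359.4, 207.9]), array([ 0.6764, -0.1287])), (222, array([368.6, 240.8]), array([ 0.6052, -0.1466])), (205, array([342.3, 242.8]), array([ 0.6014, -0.0913])), (207, array([317.9, 243.6]), array([ 0.6001, -0.04  ]))]
[(39, array([302.1, 246.9]), array([ 0.5869, -0.0952])), (39, array([273.4, 253.6]), array([ 0.62  , -0.1472])), (37, array([325.5, 252.6]), array([ 0.5857, -0.0442])), (179, array([272.7, 275.5]), array([ 0.6695, -0.131 ])), (186, array([310.4, 284.9]), array([ 0.6677, -0.0512]))]
[(0.65, [303.1, 191.6, 386.7, 277.9])]
```

View pics/t3.png

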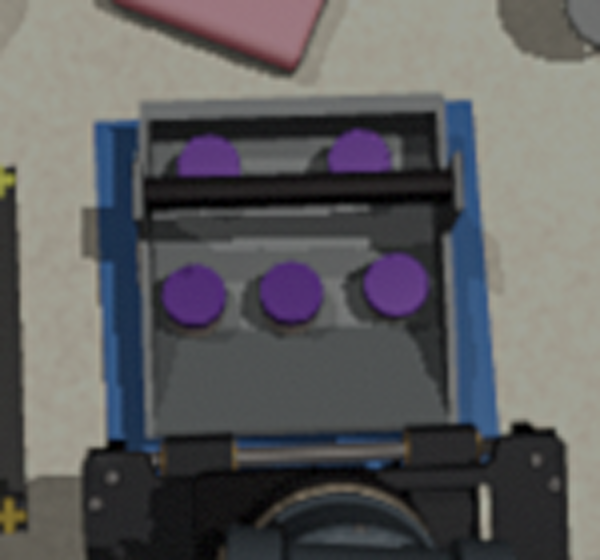

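```bash
cat > fk.py <<'E'
import numpy as np, json, itertools
from scipy.optimize import least_squares
from scipy.spatial.transform import Rotation as Ro
D=[([63.3169,26.8471,-2.7855,87.8032,1.3804,65.3745,-4.7143],[.2856,-.6116,.2226],[[.9061,.4231,.0001],[.4231,-.9061,-.0001],[.0001,.0001,-1]]),
([32.2927,6.5803,-10.9595,115.9536,1.498,57.5279,-67.3861],[.403,-.2098,.223],[[.999,.035,.001],[.035,-.999,-.001],[.001,.001,-1]]),
([-3.4858,17.1747,-22.0131,114.7957,8.2327,49.848,-117.899],[.4769,.1468,.1477],[[.999,.036,-.006],[.036,-.999,-.001],[-.006,.001,-1]]),
([.8023,31.8107,-20.496,90.7117,12.1929,60.0716,-110.9056],[.6649,.1128,.1557],[[.999,.037,-.007],[.037,-.999,0],[-.007,0,-1]])]
D+= [tuple(json.loads(l)) for l in open("q.jsonl")]
def fk(q,x,s,off=0):
    q=np.array(q);R=np.eye(3);p=np.array([0,0,x[0]])
    seq="zyzyzyz";off=[[x[1],0,x[2]],[0,0,0],[x[3],0,x[4]],[0,0,0],[x[5],0,x[6]],[x[7],0,0],[0,0,x[8]]]
    off=[[0,0,0],[x[1],0,x[2]],[0,0,0],[x[3],0,x[4]],[0,0,0],[x[5],0,0],[x[6],0,x[7]]]
    a=s*q+np.array([0,0,0,0,0,0,x[8]])
    for i,c in enumerate(seq):
        R=R@Ro.from_euler(c,a[i],degrees=True).as_matrix();p=p+R@np.array(off[i])
    return p,R
def res(x,s,w=.2):
    o=[]
    for q,p,R in D:
        a,b=fk(q,x,s);o+=list(a-p)+list(w*Ro.from_matrix(np.array(R).T@b).as_rotvec())
    return np.array(o)
def fit():
    best=None
    for s in itertools.product([-1],[1],[1,-1],[1],[1,-1],[1],[1,-1]):
        for t in(0,90,180,-90):
            f=least_squares(res,[.35,0,.4,0,.4,0,0,.25,t],args=(np.array(s),))
            if best is None or f.cost<best[0]: best=(f.cost,f.x,np.array(s))
    return best
E
python3 - <<'E'
from fk import *
b=fit();np.set_printoptions(precision=4,suppress=True);print(b,abs(b[2]) .sum(),np.abs(res(b[1],b[2])).reshape(-1,6).max(0))
from look import *
p=r.grab_frame("top")
T=lambda u,v:(270+u/4-.4,170+v/4-.4)
print("back top edge",[at(p,T(*c),.114)[:2] for c in((150,178),(453,170))],"front low",[at(p,T(*c),.088)[:2] for c in((150,203),(453,193))])
print("backwall out",[at(p,T(*c),.056)[:2] for c in((142,103),(442,95))])
E
```

```text
(np.float64(0.0006175612456999549), array([ 0.081 ,  0.062 ,  0.5808, -0.0925,  0.4102,  0.0496, -0.0313,
        0.2678, 89.7887]), array([-1,  1, -1,  1, -1,  1, -1])) 7 [0.0092 0.0157 0.0183 0.0001 0.0001 0.0008]
back top edge [array([ 0.6447, -0.0213]), array([ 0.6472, -0.1692])] front low [array([ 0.6381, -0.02  ]), array([ 0.6416, -0.1717])]
backwall out [array([ 0.6989, -0.0143]), array([ 0.7015, -0.1711])]
```

```bash
sed -i 's/^TOT=.*/TOT=((.642,-.0945,.001),1.1)/' look.py; python3 - <<'E'
from look import *
rel((.642,-.0945,.20),down(91.1))
rel((.56,-.0945,.22),down(46.))
a=down(46.);rel((.642,-.0945,.20),down(91.1),(.56,-.0945,.22),a)
E
```

```text
t [0.1486 0.003  0.0051] r [ 11.67 -11.81 -88.53]
t [ 0.0746  0.0001 -0.0354] r [  5.78 -14.23 -43.73]
t [0.057 0.059 0.02 ] r [  0.    0.  -45.1]
```

Call:
{"api": "jog_arm", "payload": {"rows": [{"rx": 11.7,"ry": -11.8,"rz": -88.5,"tx": 0.149,"ty": 0.003,"tz": 0.005,"hand": 0.3},{"rx": 11.7,"ry": -11.8,"rz": -88.5,"tx": 0.149,"ty": 0.003,"tz": 0.005,"hand": 0.3},{"rx": 11.7,"ry": -11.8,"rz": -88.5,"tx": 0.149,"ty": 0.003,"tz": 0.005,"hand": 0.3},{"rx": 11.7,"ry": -11.8,"rz": -88.5,"tx": 0.149,"ty": 0.003,"tz": 0.005,"hand": 0.3},{"rx": 11.7,"ry": -11.8,"rz": -88.5,"tx": 0.149,"ty": 0.003,"tz": 0.005,"hand": 0.3},{"rx": 11.7,"ry": -11.8,"rz": -88.5,"tx": 0.149,"ty": 0.003,"tz": 0.005,"hand": 0.3},{"rx": 11.7,"ry": -11.8,"rz": -88.5,"tx": 0.149,"ty": 0.003,"tz": 0.005,"hand": 0.3},{"rx": 11.7,"ry": -11.8,"rz": -88.5,"tx": 0.149,"ty": 0.003,"tz": 0.005,"hand": 0.3},{"rx": 11.7,"ry": -11.8,"rz": -88.5,"tx": 0.149,"ty": 0.003,"tz": 0.005,"hand": 0.3},{"rx": 11.7,"ry": -11.8,"rz": -88.5,"tx": 0.149,"ty": 0.003,"tz": 0.005,"hand": 0.3}]}}

```text
time: 17.65
position: [0.6429, -0.0944, 0.1989]
eef_rot: [[0.287, 0.957, 0.044], [0.957, -0.288, 0.037], [0.048, 0.032, -0.998]]
force: [0.3, -0.0, 0.4]
width: 0.061
finger_force: 0.0
```

```bash
python3 - <<'E'
from look import *
s=log();print(s["position"],s["qpos"])
rel((.642,-.0945,.20),down(91.1))
E
```

```text
[ 0.6429 -0.0944  0.1989] [ 32.3273  29.3038 -37.7706  93.2185  17.5895  61.3162 -26.3236]
t [-0.0003 -0.0008 -0.0011] r [  2.25  -2.47 -17.81]
```

Call:
{"api": "jog_arm", "payload": {"rows": [{"rx": 2.2,"ry": -2.5,"rz": -17.8,"tx": 0,"ty": -0.001,"tz": 0,"hand": 0.3},{"rx": 2.2,"ry": -2.5,"rz": -17.8,"tx": 0,"ty": -0.001,"tz": 0,"hand": 0.3},{"rx": 2.2,"ry": -2.5,"rz": -17.8,"tx": 0,"ty": -0.001,"tz": 0,"hand": 0.3},{"rx": 2.2,"ry": -2.5,"rz": -17.8,"tx": 0,"ty": -0.001,"tz": 0,"hand": 0.3},{"rx": 2.2,"ry": -2.5,"rz": -17.8,"tx": 0,"ty": -0.001,"tz": 0,"hand": 0.3}]}}

```text
time: 18.07
position: [0.6415, -0.0937, 0.1988]
eef_rot: [[-0.012, 1.0, 0.001], [1.0, 0.012, 0.0], [0.0, 0.001, -1.0]]
force: [0.3, 0.6, 0.3]
width: 0.0608
finger_force: 0.0
```

```bash
python3 - <<'E'
from look import *
s=log();print(s["position"],s["qpos"])
for n in("top","scene"): print(jars(r.grab_frame(n)))
rel((.642,-.0945,.083),down(91.1))
E
```

```text
[ 0.6415 -0.0937  0.1988] [ 32.5236  31.0212 -40.6497  91.6367  21.6576  65.3821 -12.5102]
[(115, array([320. , 209.3]), array([ 0.6744, -0.0449])), (202, array([317.9, 243.5]), array([ 0.6003, -0.0401])), (41, array([342.4, 248.3]), array([ 0.5897, -0.0914]))]
[(37, array([302.2, 246.9]), array([ 0.5867, -0.095 ])), (37, array([273.6, 253.5]), array([ 0.6198, -0.1468])), (35, array([325.6, 252.7]), array([ 0.5859, -0.0441])), (178, array([272.7, 275.4]), array([ 0.6694, -0.131 ])), (184, array([310.4, 285. ]), array([ 0.6678, -0.0511]))]
t [-0.0003  0.0008  0.1161] r [ 0.07  0.04 -0.43]
```

Call:
{"api": "jog_arm", "payload": {"rows": [{"rx": 0,"ry": 0,"rz": -0.4,"tx": 0,"ty": 0.001,"tz": 0.04,"hand": 0.3},{"rx": 0,"ry": 0,"rz": -0.4,"tx": 0,"ty": 0.001,"tz": 0.08,"hand": 0.3},{"rx": 0,"ry": 0,"rz": -0.4,"tx": 0,"ty": 0.001,"tz": 0.105,"hand": 0.3},{"rx": 0,"ry": 0,"rz": -0.4,"tx": 0,"ty": 0.001,"tz": 0.116,"hand": 0.3},{"rx": 0,"ry": 0,"rz": -0.4,"tx": 0,"ty": 0.001,"tz": 0.116,"hand": 0.3},{"rx": 0,"ry": 0,"rz": -0.4,"tx": 0,"ty": 0.001,"tz": 0.116,"hand": 0.6},{"rx": 0,"ry": 0,"rz": -0.4,"tx": 0,"ty": 0.001,"tz": 0.116,"hand": 1},{"rx": 0,"ry": 0,"rz": -0.4,"tx": 0,"ty": 0.001,"tz": 0.116,"hand": 1},{"rx": 0,"ry": 0,"rz": -0.4,"tx": 0,"ty": 0.001,"tz": 0.116,"hand": 1},{"rx": 0,"ry": 0,"rz": -0.4,"tx": 0,"ty": 0.001,"tz": 0.116,"hand": 1}], "force": 30}}

```text
time: 19.0
position: [0.6427, -0.0941, 0.0847]
eef_rot: [[-0.02, 1.0, 0.003], [1.0, 0.02, -0.001], [-0.001, 0.003, -1.0]]
force: [0.9, 0.6, -0.1]
width: 0.035
finger_force: 0.0
```

Call:
{"api": "jog_arm", "payload": {"rows": [{"rx": 0,"ry": 0,"rz": 0,"tx": 0,"ty": 0,"tz": 0,"hand": 1},{"rx": 0,"ry": 0,"rz": 0,"tx": 0,"ty": 0,"tz": 0,"hand": 1},{"rx": 0,"ry": 0,"rz": 0,"tx": 0,"ty": 0,"tz": 0,"hand": 1}], "force": 60}}

```text
time: 19.25
position: [0.6418, -0.0941, 0.0835]
eef_rot: [[-0.02, 1.0, 0.001], [1.0, 0.02, -0.001], [-0.001, 0.001, -1.0]]
force: [-5.1, -0.7, 3.9]
width: 0.0152
finger_force: 2.3
```

```bash
python3 - <<'E'
from look import *
s=log();print(s["position"],s["width"],s["finger_force"],s["force"])
p=r.grab_frame("top");print(jars(p))
q=r.grab_frame("scene");print(jars(q))
R=np.array(s["eef_rot"])
print("yaw",np.degrees(np.arctan2(R[1,0],R[0,0])))
E
```

```text
[ 0.6418 -0.0941  0.0835] 0.015179354389864773 2.314390918454592 [-5.0549 -0.7384  3.9401]
[(104, array([320. , 208.7]), array([ 0.6756, -0.0448])), (212, array([318.1, 243.4]), array([ 0.6005, -0.0404]))]
[(35, array([325.3, 252.8]), array([ 0.5863, -0.0444])), (119, array([272.1, 277.6]), array([ 0.6745, -0.1305])), (176, array([310.5, 285.4]), array([ 0.6686, -0.0506]))]
yaw 91.16448498708739
```

Nearly gripped. I'll let the grip settle, then lift.

Call:
{"api": "jog_arm", "payload": {"rows": [{"rx": 0,"ry": 0,"rz": 0,"tx": 0,"ty": 0,"tz": 0,"hand": 1},{"rx": 0,"ry": 0,"rz": 0,"tx": 0,"ty": 0,"tz": 0,"hand": 1},{"rx": 0,"ry": 0,"rz": 0,"tx": 0,"ty": 0,"tz": 0,"hand": 1},{"rx": 0,"ry": 0,"rz": 0,"tx": 0,"ty": 0,"tz": -0.015,"hand": 1},{"rx": 0,"ry": 0,"rz": 0,"tx": 0,"ty": 0,"tz": -0.03,"hand": 1},{"rx": 0,"ry": 0,"rz": 0,"tx": 0,"ty": 0,"tz": -0.05,"hand": 1},{"rx": 0,"ry": 0,"rz": 0,"tx": 0,"ty": 0,"tz": -0.06,"hand": 1},{"rx": 0,"ry": 0,"rz": 0,"tx": 0,"ty": 0,"tz": -0.06,"hand": 1},{"rx": 0,"ry": 0,"rz": 0,"tx": 0,"ty": 0,"tz": -0.06,"hand": 1}], "force": 60}}

```text
time: 20.1
position: [0.6423, -0.094, 0.1442]
eef_rot: [[-0.02, 1.0, 0.003], [1.0, 0.02, -0.001], [-0.001, 0.003, -1.0]]
force: [-0.4, -0.1, -4.4]
width: 0.0137
finger_force: 60.0
```

```bash
python3 - <<'E'
from look import *
s=log();print(s["position"],s["width"],s["finger_force"],s["force"],s["qpos"])
p=r.grab_frame("top");print(jars(p))
q=r.grab_frame("scene");print(jars(q));save(q,"s2",(200,130,460,330),3)
# tool orientation for scan: mat yaw 2.45
rel((.588,.130,.145),down(92.4))
E
```

```text
[ 0.6423 -0.094   0.1442] 0.013724448308161212 59.99988030642271 [-0.428  -0.09   -4.4048] [ 31.5909  33.99   -39.3166  94.6768  24.2564  59.9378 -14.0699]
[(115, array([319.1, 200.4]), array([ 0.6939, -0.043 ])), (235, array([317.4, 237.2]), array([ 0.6138, -0.0391]))]
[(24, array([325.5, 236.5]), array([ 0.5474, -0.0559])), (34, array([322.4, 249.5]), array([ 0.5804, -0.0527])), (154, array([270.2, 261.6]), array([ 0.6401, -0.1469])), (183, array([310.1, 270.4]), array([ 0.6357, -0.062 ]))]
t [ 0.2252 -0.0485 -0.0028] r [-0.03  0.06 -1.23]
```

View pics/s2.png

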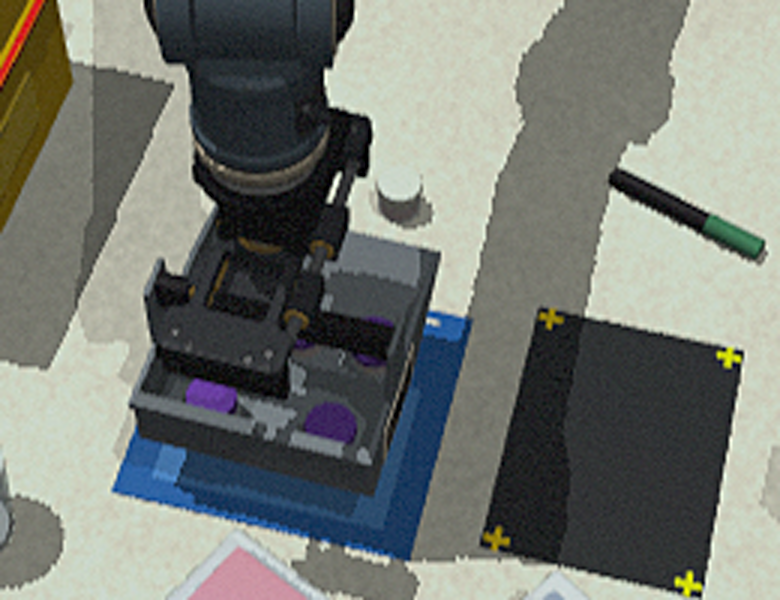

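Call:
{"api": "jog_arm", "payload": {"rows": [{"rx": 0,"ry": 0,"rz": 0,"tx": 0.02,"ty": -0.01,"tz": 0,"hand": 1},{"rx": 0,"ry": 0,"rz": -0.5,"tx": 0.05,"ty": -0.025,"tz": -0.003,"hand": 1},{"rx": 0,"ry": 0,"rz": -1,"tx": 0.085,"ty": -0.04,"tz": -0.003,"hand": 1},{"rx": 0,"ry": 0,"rz": -1.2,"tx": 0.12,"ty": -0.05,"tz": -0.003,"hand": 1},{"rx": 0,"ry": 0,"rz": -1.2,"tx": 0.155,"ty": -0.05,"tz": -0.003,"hand": 1},{"rx": 0,"ry": 0,"rz": -1.2,"tx": 0.185,"ty": -0.05,"tz": -0.003,"hand": 1},{"rx": 0,"ry": 0,"rz": -1.2,"tx": 0.21,"ty": -0.05,"tz": -0.003,"hand": 1},{"rx": 0,"ry": 0,"rz": -1.2,"tx": 0.223,"ty": -0.05,"tz": -0.003,"hand": 1},{"rx": 0,"ry": 0,"rz": -1.2,"tx": 0.223,"ty": -0.05,"tz": -0.003,"hand": 1},{"rx": 0,"ry": 0,"rz": -1.2,"tx": 0.223,"ty": -0.05,"tz": -0.003,"hand": 1}]}}

```text
time: 21.03
position: [0.5869, 0.1275, 0.1452]
eef_rot: [[-0.042, 0.999, -0.0], [0.999, 0.042, -0.002], [-0.002, -0.0, -1.0]]
force: [-0.2, -1.0, -3.6]
width: 0.0139
finger_force: 60.0
```

```bash
python3 - <<'E'
from look import *
s=log();print(s["position"],s["width"],s["finger_force"],s["qpos"])
rel((.586,.128,.085),down(92.4))
E
```

```text
[0.5869 0.1275 0.1452] 0.01388293013465875 60.00015031546354 [ 14.1924  30.4273 -41.9681 101.1612  23.7724  57.6515 -34.4544]
t [ 0.0007 -0.0009  0.0602] r [-0.02  0.13  0.03]
```

Call:
{"api": "jog_arm", "payload": {"rows": [{"rx": 0,"ry": 0,"rz": 0,"tx": 0,"ty": 0,"tz": 0.02,"hand": 1},{"rx": 0,"ry": 0,"rz": 0,"tx": 0,"ty": 0,"tz": 0.04,"hand": 1},{"rx": 0,"ry": 0,"rz": 0,"tx": 0,"ty": 0,"tz": 0.052,"hand": 1},{"rx": 0,"ry": 0,"rz": 0,"tx": 0,"ty": 0,"tz": 0.058,"hand": 1},{"rx": 0,"ry": 0,"rz": 0,"tx": 0,"ty": 0,"tz": 0.061,"hand": 1},{"rx": 0,"ry": 0,"rz": 0,"tx": 0,"ty": 0,"tz": 0.061,"hand": 1},{"rx": 0,"ry": 0,"rz": 0,"tx": 0,"ty": 0,"tz": 0.061,"hand": 1}]}}

```text
time: 21.62
position: [0.588, 0.1278, 0.0857]
eef_rot: [[-0.041, 0.999, 0.002], [0.999, 0.041, -0.001], [-0.001, 0.002, -1.0]]
force: [0.2, 0.1, -3.1]
width: 0.0137
finger_force: 60.0
```

Call:
{"api": "jog_arm", "payload": {"rows": [{"rx": 0,"ry": 0,"rz": 0,"tx": 0,"ty": 0,"tz": 0,"hand": 0.7},{"rx": 0,"ry": 0,"rz": 0,"tx": 0,"ty": 0,"tz": 0,"hand": 0.4},{"rx": 0,"ry": 0,"rz": 0,"tx": 0,"ty": 0,"tz": 0,"hand": 0.3},{"rx": 0,"ry": 0,"rz": 0,"tx": 0,"ty": 0,"tz": 0,"hand": 0.3},{"rx": 0,"ry": 0,"rz": 0,"tx": 0,"ty": 0,"tz": -0.04,"hand": 0.2},{"rx": 0,"ry": 0,"rz": 0,"tx": 0,"ty": 0,"tz": -0.08,"hand": 0},{"rx": 0,"ry": 0,"rz": 0,"tx": 0,"ty": 0,"tz": -0.12,"hand": 0},{"rx": 0,"ry": 0,"rz": 0,"tx": 0,"ty": 0,"tz": -0.16,"hand": 0},{"rx": 0,"ry": 0,"rz": 0,"tx": 0,"ty": 0,"tz": -0.17,"hand": 0},{"rx": 0,"ry": 0,"rz": 0,"tx": 0,"ty": 0,"tz": -0.17,"hand": 0}], "force": 15}}

```text
time: 22.45
position: [0.5891, 0.1295, 0.2598]
eef_rot: [[-0.042, 0.999, 0.01], [0.999, 0.041, 0.001], [0.0, 0.01, -1.0]]
force: [-0.5, -0.3, -0.1]
width: 0.0724
finger_force: 0.0
```

```bash
python3 - <<'E'
from look import *
s=log();print(s["position"],s["width"],s["qpos"])
p=r.grab_frame("top");print(jars(p));save(p,"t4",(110,170,310,320),4)
q=r.grab_frame("scene");print(jars(q))
for n,P in(("top",p),("scene",q)):
    for a,c,st in blobs(P,(5,170,90),(16,255,255),15)[0]:
        if (n=="top" and 200<c[1]<330 and c[0]<250) or (n=="scene" and 400<c[0] and c[1]<300): print(n,a,c,st)
E
```

```text
[0.5891 0.1295 0.2598] 0.07240720356536542 [ 16.779   24.2324 -45.188   93.9513  18.4024  68.9258 -30.0517]
[(179, array([256.2, 233.5]), array([0.623 , 0.0904])), (64, array([222.8, 235.5]), array([0.6195, 0.1612])), (204, array([265.4, 265.4]), array([0.5551, 0.07  ])), (120, array([240.9, 266.7]), array([0.5527, 0.1212]))]
[(65, array([380.2, 259.5]), array([0.5684, 0.0684])), (39, array([407.5, 265. ]), array([0.5645, 0.1251])), (39, array([431.9, 270.3]), array([0.562 , 0.1754])), (173, array([383.7, 282.1]), array([0.6179, 0.088 ])), (183, array([423.7, 291.1]), array([0.6142, 0.1693]))]
scene 67 [495.1642 259.5224] [492, 252, 7, 16]
```

View pics/t4.png

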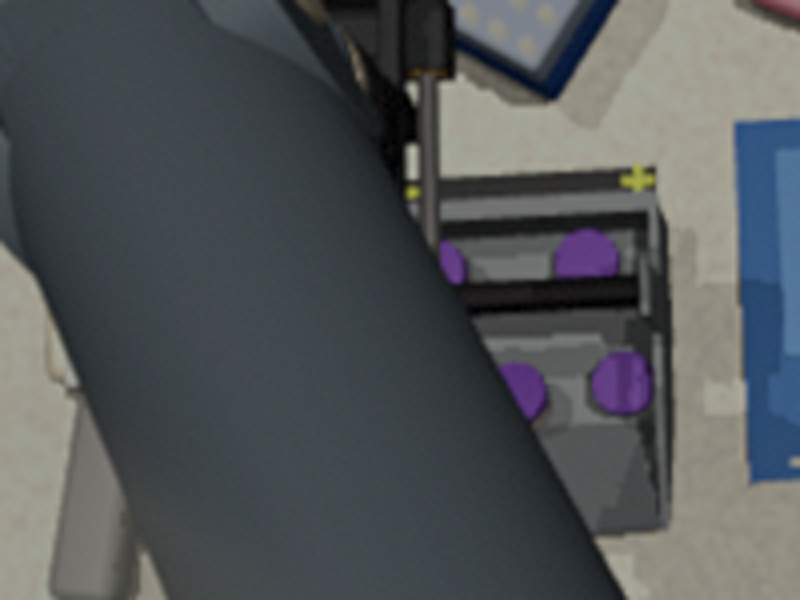

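```bash
python3 - <<'E'
from look import *
import pickle
p=pickle.load(open("top0.pkl","rb"))
S=lambda u,v:(110+u/4-.4,180+v/4-.4)
for nm,c,z in(("trig front",(195,410),.07),("trig back",(172,410),.07),("grip front",(148,410),.07),("grip back",(68,410),.065),("trig top",(168,365),.07),("trig bot",(190,445),.07)): print(nm,at(p,S(*c),z)[:2])
rel((.521,.3175,.22),down(178))
E
```

```text
trig front [0.5183 0.2796]
trig back [0.5184 0.2913]
grip front [0.5185 0.3034]
grip back [0.5193 0.3459]
trig top [0.5411 0.2946]
trig bot [0.5008 0.2812]
t [ 0.1923 -0.058   0.0344] r [ -0.01   0.13 -85.63]
```

Call:
{"api": "jog_arm", "payload": {"rows": [{"rx": 0,"ry": 0,"rz": -85.6,"tx": 0.192,"ty": -0.058,"tz": 0.034,"hand": 0},{"rx": 0,"ry": 0,"rz": -85.6,"tx": 0.192,"ty": -0.058,"tz": 0.034,"hand": 0},{"rx": 0,"ry": 0,"rz": -85.6,"tx": 0.192,"ty": -0.058,"tz": 0.034,"hand": 0},{"rx": 0,"ry": 0,"rz": -85.6,"tx": 0.192,"ty": -0.058,"tz": 0.034,"hand": 0},{"rx": 0,"ry": 0,"rz": -85.6,"tx": 0.192,"ty": -0.058,"tz": 0.034,"hand": 0},{"rx": 0,"ry": 0,"rz": -85.6,"tx": 0.192,"ty": -0.058,"tz": 0.034,"hand": 0},{"rx": 0,"ry": 0,"rz": -85.6,"tx": 0.192,"ty": -0.058,"tz": 0.034,"hand": 0},{"rx": 0,"ry": 0,"rz": -85.6,"tx": 0.192,"ty": -0.058,"tz": 0.034,"hand": 0},{"rx": 0,"ry": 0,"rz": -85.6,"tx": 0.192,"ty": -0.058,"tz": 0.034,"hand": 0},{"rx": 0,"ry": 0,"rz": -85.6,"tx": 0.192,"ty": -0.058,"tz": 0.034,"hand": 0}]}}

```text
time: 23.38
position: [0.5203, 0.3167, 0.2182]
eef_rot: [[-0.963, 0.269, -0.002], [0.269, 0.963, -0.003], [0.001, -0.004, -1.0]]
force: [0.2, -0.4, 0.6]
width: 0.0872
finger_force: 0.0
```

```bash
python3 - <<'E'
from look import *
s=log();print(s["position"],s["width"],s["qpos"])
rel((.520,.318,.20),down(178))
print([j[1:] for j in jars(r.grab_frame("scene"))])
E
```

```text
[0.5203 0.3167 0.2182] 0.08718552712721003 [  6.6216  33.9268 -61.7081  95.0346  31.4205  70.5613  12.3822]
t [0.0006 0.0012 0.0182] r [ -0.19  -0.1  -13.6 ]
[(array([380. , 259.5]), array([0.5685, 0.068 ])), (array([407.3, 264.9]), array([0.5645, 0.1248])), (array([431.9, 270.3]), array([0.5622, 0.1754])), (array([383.6, 282.1]), array([0.6179, 0.0879])), (array([423.8, 291. ]), array([0.6139, 0.1693]))]
```

Call:
{"api": "jog_arm", "payload": {"rows": [{"rx": 0,"ry": 0,"rz": -7,"tx": 0.001,"ty": 0.001,"tz": 0,"hand": 0},{"rx": 0,"ry": 0,"rz": -13.6,"tx": 0.001,"ty": 0.001,"tz": 0.018,"hand": 0},{"rx": 0,"ry": 0,"rz": -13.6,"tx": 0.001,"ty": 0.001,"tz": 0.05,"hand": 0},{"rx": 0,"ry": 0,"rz": -13.6,"tx": 0.001,"ty": 0.001,"tz": 0.08,"hand": 0},{"rx": 0,"ry": 0,"rz": -13.6,"tx": 0.001,"ty": 0.001,"tz": 0.1,"hand": 0},{"rx": 0,"ry": 0,"rz": -13.6,"tx": 0.001,"ty": 0.001,"tz": 0.1,"hand": 0},{"rx": 0,"ry": 0,"rz": -13.6,"tx": 0.001,"ty": 0.001,"tz": 0.1,"hand": 0}]}}

```text
time: 24.02
position: [0.5196, 0.3179, 0.1189]
eef_rot: [[-0.999, 0.043, -0.002], [0.043, 0.999, -0.003], [0.002, -0.003, -1.0]]
force: [0.4, 0.9, -0.1]
width: 0.0874
finger_force: 0.0
```

```bash
python3 - <<'E'
from look import *
s=log();print(s["position"],s["width"],s["qpos"],s["force"])
rel((.520,.318,.04),down(178))
p=r.grab_frame("top");a=cv2.cvtColor(p["color"],cv2.COLOR_RGB2BGR)[170:330,80:280]
q=r.grab_frame("scene");b=cv2.cvtColor(q["color"],cv2.COLOR_RGB2BGR)[190:350,380:580]
cv2.imwrite("pics/sq.png",np.hstack([cv2.resize(a,None,fx=2,fy=2),cv2.resize(b,None,fx=2,fy=2)]))
E
```

```text
[0.5196 0.3179 0.1189] 0.08743623193241337 [  5.0882  40.862  -60.0905 100.5572  39.5913  62.8508  19.0711] [ 0.3503  0.9342 -0.0561]
t [-0.0005  0.0004  0.0789] r [-0.16 -0.13 -0.46]
```

View pics/sq.png

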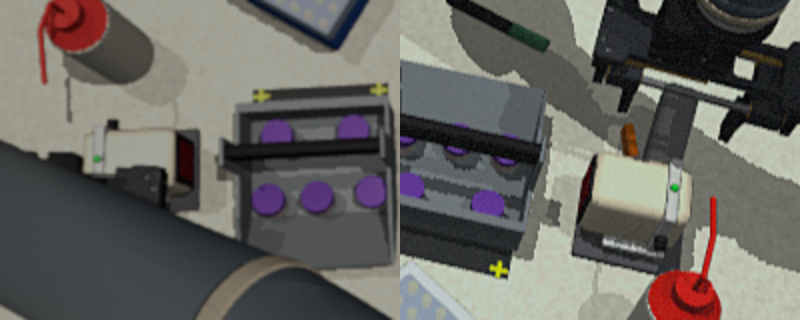

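Call:
{"api": "jog_arm", "payload": {"rows": [{"rx": 0,"ry": 0,"rz": 0,"tx": 0,"ty": 0,"tz": 0.02,"hand": 0},{"rx": 0,"ry": 0,"rz": 0,"tx": 0,"ty": 0,"tz": 0.04,"hand": 0},{"rx": 0,"ry": 0,"rz": 0,"tx": 0,"ty": 0,"tz": 0.06,"hand": 0},{"rx": 0,"ry": 0,"rz": 0,"tx": 0,"ty": 0,"tz": 0.075,"hand": 0},{"rx": 0,"ry": 0,"rz": 0,"tx": 0,"ty": 0,"tz": 0.078,"hand": 0},{"rx": 0,"ry": 0,"rz": 0,"tx": 0,"ty": 0,"tz": 0.078,"hand": 0},{"rx": 0,"ry": 0,"rz": 0,"tx": 0,"ty": 0,"tz": 0.078,"hand": 0}]}}

```text
time: 24.7
position: [0.5214, 0.3193, 0.044]
eef_rot: [[-0.999, 0.042, 0.003], [0.042, 0.999, 0.0], [-0.003, 0.001, -1.0]]
force: [0.3, 0.8, 1.0]
width: 0.0871
finger_force: 0.0
```

Call:
{"api": "jog_arm", "payload": {"rows": [{"rx": 0,"ry": 0,"rz": 0,"tx": 0,"ty": 0,"tz": 0,"hand": 0.5},{"rx": 0,"ry": 0,"rz": 0,"tx": 0,"ty": 0,"tz": 0,"hand": 0.5},{"rx": 0,"ry": 0,"rz": 0,"tx": 0,"ty": 0,"tz": 0,"hand": 0.5},{"rx": 0,"ry": 0,"rz": 0,"tx": 0,"ty": 0,"tz": 0,"hand": 0.5},{"rx": 0,"ry": 0,"rz": 0,"tx": 0,"ty": 0,"tz": 0,"hand": 0.5},{"rx": 0,"ry": 0,"rz": 0,"tx": 0,"ty": 0,"tz": 0,"hand": 0.5},{"rx": 0,"ry": 0,"rz": 0,"tx": 0,"ty": 0,"tz": 0,"hand": 0.5}], "force": 25}}

```text
time: 25.28
position: [0.5203, 0.3188, 0.0424]
eef_rot: [[-0.999, 0.043, 0.0], [0.043, 0.999, 0.0], [-0.0, 0.0, -1.0]]
force: [-1.2, -0.5, -0.8]
width: 0.0511
finger_force: 24.8
```

```bash
python3 - <<'E'
from look import *
s=log();print(s["position"],s["width"],s["finger_force"],s["force"])
q=r.grab_frame("scene");save(q,"sq2",(440,200,560,320),4)
for a,c,st in blobs(q,(5,170,90),(16,255,255),8)[0]:
    if 440<c[0] and c[1]<300: print(a,c,st)
E
```

```text
[0.5203 0.3188 0.0424] 0.05108177852673476 24.796854685409926 [-1.1712 -0.4903 -0.8056]
38 [498.4737 263.    ] [496, 258, 6, 10]
```

Call:
{"api": "jog_arm", "payload": {"rows": [{"rx": 0,"ry": 0,"rz": 0,"tx": 0,"ty": 0,"tz": 0,"hand": 0.5},{"rx": 0,"ry": 0,"rz": 0,"tx": 0,"ty": 0,"tz": 0,"hand": 0.5},{"rx": 0,"ry": 0,"rz": 0,"tx": 0,"ty": 0,"tz": 0,"hand": 0.5},{"rx": 0,"ry": 0,"rz": 0,"tx": 0,"ty": 0,"tz": 0,"hand": 0.5},{"rx": 0,"ry": 0,"rz": 0,"tx": 0,"ty": 0,"tz": 0,"hand": 0.5},{"rx": 0,"ry": 0,"rz": 0,"tx": 0,"ty": 0,"tz": 0,"hand": 0.5},{"rx": 0,"ry": 0,"rz": 0,"tx": 0,"ty": 0,"tz": 0,"hand": 0.5},{"rx": 0,"ry": 0,"rz": 0,"tx": 0,"ty": 0,"tz": 0,"hand": 0.5},{"rx": 0,"ry": 0,"rz": 0,"tx": 0,"ty": 0,"tz": 0,"hand": 0.5},{"rx": 0,"ry": 0,"rz": 0,"tx": 0,"ty": 0,"tz": 0,"hand": 0.5}], "force": 35}}

```text
time: 26.17
position: [0.5203, 0.3188, 0.0424]
eef_rot: [[-0.999, 0.042, 0.0], [0.042, 0.999, -0.0], [-0.0, -0.0, -1.0]]
force: [-2.5, 4.0, -10.5]
width: 0.0506
finger_force: 34.7
```

```bash
python3 - <<'E'
from look import *
s=log();print(s["position"],s["width"],s["finger_force"],s["force"])
p=r.grab_frame("top");q=r.grab_frame("scene");save(q,"sq3",(440,190,580,320),4)
g=cv2.imread("pics/sq3.png");a=cv2.resize(cv2.cvtColor(p["color"],cv2.COLOR_RGB2BGR)[205:300,110:190],(240,285));
g[:285,320:560]=a;cv2.imwrite("pics/sq3.png",g)
E
```

```text
[0.5203 0.3188 0.0424] 0.050622843847829044 34.72219356990536 [ -2.5007   3.9945 -10.4701]
```

View pics/sq3.png

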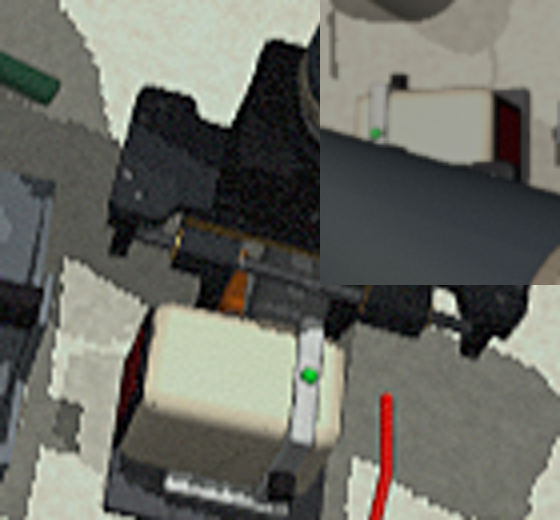

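Call:
{"api": "jog_arm", "payload": {"rows": [{"rx": 0,"ry": 0,"rz": 0,"tx": 0,"ty": 0,"tz": 0,"hand": 0},{"rx": 0,"ry": 0,"rz": 0,"tx": 0,"ty": 0,"tz": 0,"hand": 0},{"rx": 0,"ry": 0,"rz": 0,"tx": 0,"ty": 0,"tz": 0,"hand": 0},{"rx": 0,"ry": 0,"rz": 0,"tx": 0,"ty": 0,"tz": 0,"hand": 0},{"rx": 0,"ry": 0,"rz": 0,"tx": 0,"ty": 0,"tz": 0,"hand": 0},{"rx": 0,"ry": 0,"rz": 0,"tx": 0,"ty": 0,"tz": -0.04,"hand": 0},{"rx": 0,"ry": 0,"rz": 0,"tx": 0,"ty": 0,"tz": -0.08,"hand": 0},{"rx": 0,"ry": 0,"rz": 0,"tx": 0,"ty": 0,"tz": -0.12,"hand": 0},{"rx": 0,"ry": 0,"rz": 0,"tx": 0,"ty": 0,"tz": -0.16,"hand": 0},{"rx": 0,"ry": 0,"rz": 0,"tx": 0,"ty": 0,"tz": -0.16,"hand": 0}], "force": 15}}

```text
time: 27.1
position: [0.5232, 0.3239, 0.2125]
eef_rot: [[-0.999, 0.041, 0.014], [0.041, 0.999, 0.01], [-0.013, 0.01, -1.0]]
force: [-0.0, 0.7, 0.5]
width: 0.0869
finger_force: 0.0
```

```bash
python3 - <<'E'
from look import *
s=log();print(s["position"],s["width"],s["qpos"])
p=r.grab_frame("top");q=r.grab_frame("scene")
print([j[1:] for j in jars(p)]);print([j[1:] for j in jars(q)])
for n,P in(("top",p),("scene",q)):
    for a,c,st in blobs(P,(5,170,90),(16,255,255),15)[0]:
        if (n=="top" and 200<c[1]<330 and c[0]<250) or (n=="scene" and 400<c[0] and c[1]<300): print(n,a,c,st)
rel((.588,.128,.21),down(92.4))
E
cat > /tmp/f.py <<'E'
import sys;sys.path.insert(0,".")
import fk
from fk import *
np.set_printoptions(precision=4,suppress=True)
S=np.array([-1,1,-1,1,-1,1,-1])
print(len(D))
def fk2(q,x):
    R=np.eye(3);p=np.array([0,0,0.]);a=S*np.array(q)+np.array([0,0,0,0,0,0,90])
    for i,c in enumerate("zyzyzyz"):
        R=R@Ro.from_euler(c,a[i],degrees=True).as_matrix();p=p+R@x[3*i:3*i+3]
    return p
A=[];b=[]
for q,p,R in D:
    M=np.zeros((3,21))
    for k in range(21):
        e=np.zeros(21);e[k]=1;M[:,k]=fk2(q,e)
    A.append(M);b.append(p)
A=np.vstack(A);b=np.hstack(b)
A=np.hstack([A,np.tile(np.eye(3),(len(D),1))])
lam=1e-3
x=np.linalg.lstsq(np.vstack([A,lam*np.eye(24)]),np.hstack([b,np.zeros(24)]),rcond=None)[0]
print(x.reshape(-1,3));print(np.abs(A@x-b).max(),np.linalg.svd(A)[1])
np.save("fkx.npy",x)
E
python3 /tmp/f.py
```

```text
[0.5232 0.3239 0.2125] 0.086924124669538 [  7.5806  35.7359 -64.5345  95.3731  34.4012  70.1226  23.089 ]
[(array([256.2, 233.6]), array([0.6229, 0.0903])), (array([218. , 235.7]), array([0.6191, 0.1713])), (array([265.3, 265.4]), array([0.5551, 0.07  ])), (array([220.9, 268.7]), array([0.5488, 0.163 ]))]
[(array([380.3, 259.6]), array([0.5685, 0.0686])), (array([416.4, 267.2]), array([0.5643, 0.1436])), (array([433.1, 270.7]), array([0.5623, 0.1779])), (array([383.6, 282.1]), array([0.6179, 0.0879])), (array([423.8, 291.1]), array([0.614 , 0.1693]))]
top 85 [153.3529 279.9529] [149, 271, 9, 20]
scene 44 [493.6818 258.0682] [492, 252, 5, 16]
t [-0.0745 -0.1894 -0.0043] r [ 0.39  0.17 85.21]
16
[[-0.     -0.0132  0.1189]
 [-0.     -0.0132  0.2771]
 [ 0.     -0.0077  0.2771]
 [ 0.     -0.0077  0.2334]
 [-0.     -0.0002  0.2334]
 [ 0.     -0.0002  0.1574]
 [ 0.      0.      0.1574]
 [ 0.     -0.      0.1189]]
3.429943970451044e-05 [11.2289 10.6347 10.6198  3.5316  3.4463  1.6368  1.5881  1.099   0.631
  0.5799  0.474   0.3513  0.2864  0.2159  0.1934  0.1328  0.0969  0.
  0.      0.      0.      0.      0.      0.    ]
```

```bash
cat > ik.py <<'E'
import numpy as np
from scipy.optimize import least_squares
from scipy.spatial.transform import Rotation as Ro
X=np.load("fkx.npy");S=np.array([-1,1,-1,1,-1,1,-1])
LO=np.array([-148.3,-19.14,-79.39,5.75,-59.74,12.07,-152.46]);HI=np.array([148.3,114.17,73.82,140.21,239.74,113.84,152.46])
def fk(q):
    R=np.eye(3);p=X[21:].copy();a=S*np.array(q)+np.array([0,0,0,0,0,0,90]);P=[]
    for i,c in enumerate("zyzyzyz"):
        R=R@Ro.from_euler(c,a[i],degrees=True).as_matrix();p=p+R@X[3*i:3*i+3];P.append(p)
    return p,R,P
def ik(p,R,q0,reg=1e-3):
    def f(q):
        a,b,_=fk(q);return np.hstack([(a-p)*10,Ro.from_matrix(R.T@b).as_rotvec()*3,reg*(q-q0)])
    s=least_squares(f,np.clip(q0,LO+1,HI-1),bounds=(LO,HI),x_scale=20.)
    return s.x,np.abs(s.fun[:6]).max()
def pose(bar,phi,tilt):
    d=Ro.from_euler("z",phi,degrees=True).as_matrix()
    t=Ro.from_euler("y",-tilt,degrees=True).as_matrix()
    R0=np.array([[0,1,0],[1,0,0],[0,0,-1.]])
    R=d@t@R0
    return np.array(bar)+.018*R[:,2],R
E
python3 - <<'E'
from ik import *
np.set_printoptions(precision=1,suppress=True,linewidth=150)
q0=np.array([14.2,30.4,-42,101,23.8,57.7,-34.5])
C=np.array([.498,-.4655])
for phi in range(-180,180,20):
    d=np.array([np.cos(np.radians(phi)),np.sin(np.radians(phi))])
    bar=np.hstack([C-.02*d,.31])
    q=np.array([45,30,-10,100,10,60,-20.]);ok=True;es=[]
    for t in range(0,96,5):
        q,e=ik(*pose(bar,phi,t),q);es.append(e)
    m=np.minimum(q-LO,HI-q).min();print(phi,"err %.3f max %.3f"%(es[-1],max(es)),"margin %.1f"%m,q)
E
```

```text
-180 err 0.423 max 0.423 margin 0.0 [ -0.3  79.6  73.8  61.6  18.8 113.8 -96.8]
-160 err 0.000 max 0.002 margin 0.0 [   1.6   65.7   44.8   65.    39.7  113.8 -114.4]
-140 err 0.000 max 0.002 margin 10.1 [   0.4   53.9   28.1   81.1   56.8  103.7 -127.7]
-120 err 0.000 max 0.001 margin 14.7 [  -3.3   45.7   24.2   97.5   70.3   91.2 -137.8]
-100 err 0.000 max 0.001 margin 2.8 [  -1.4   37.7   17.2  113.    89.3   84.1 -149.7]
-80 err 0.002 max 0.003 margin 0.0 [  33.6   33.1  -24.2  124.9  118.5   95.9 -152.5]
-60 err 0.000 max 0.003 margin 0.0 [  56.2   33.   -39.7  134.2  146.4   91.4 -152.5]
-40 err 0.000 max 0.018 margin 4.1 [  94.9   51.9  -72.5  136.2  178.4   76.5 -130.5]
-20 err 1.143 max 1.143 margin 0.0 [118.3  61.3 -79.4 110.8 -59.7  19.8 128.6]
0 err 0.460 max 0.460 margin 0.0 [116.9  68.3 -79.4 110.7 -59.7  26.9 135.5]
20 err 0.000 max 0.001 margin 1.6 [110.9  63.2 -70.2 104.8 -58.1  45.5 131.3]
40 err 0.000 max 0.002 margin 14.1 [100.9  63.1 -62.   88.9 -45.6  70.1 118. ]
60 err 0.000 max 0.002 margin 21.3 [ 90.2  66.7 -58.   72.3 -38.3  92.5 109.9]
80 err 0.000 max 0.002 margin 0.0 [ 79.2  71.8 -57.5  55.6 -33.6 113.8 103.3]
100 err 0.585 max 0.595 margin 0.0 [ 80.1  81.1 -79.4  56.6 -18.1 113.8  90.5]
120 err 1.295 max 1.309 margin 0.0 [ 79.   81.3 -79.4  62.  -19.1 113.8  89.3]
140 err 1.855 max 1.855 margin 0.0 [  2.4  79.3  73.8  71.9  16.7 113.8 -96.8]
160 err 1.151 max 1.151 margin 0.0 [  0.9  79.4  73.8  66.8  17.9 113.8 -96.8]
```

```bash
python3 - <<'E'
from ik import *
np.set_printoptions(precision=2,suppress=True,linewidth=160)
C=np.array([.498,-.4655])
for phi in (50,60,-130,-120):
    print("PHI",phi)
    q=np.array([14.2,30.4,-42,101,23.8,57.7,-34.5])
    d=np.array([np.cos(np.radians(phi)),np.sin(np.radians(phi))])
    bar=np.hstack([C-.02*d,.31]);b0=np.array([.588,.128,.25])
    for k in range(1,11):
        f=k/10;q,e=ik(*pose(b0+f*(bar-b0),2.4+f*(phi-2.4),0),q,1e-3)
    print(0,e<.01,q.round(0))
    for t in range(5,96,5):
        q,e=ik(*pose(bar,phi,t),q)
        if t in(30,60,80,95): print(t,e<.01,q.round(0))
    print(np.array(fk(q)[2])[[1,2,3,4,5]].tolist().__repr__()[:0],np.array(fk(q)[2]))
E
```

```text
PHI 50
0 True [ 70.  32. -46.  80.  23.  78.  74.]
30 True [ 86.  40. -57.  78.   3.  76.  86.]
60 True [ 96.  54. -66.  78. -13.  75.  95.]
80 True [ 99.  65. -71.  79. -22.  75. 100.]
95 True [100.  73. -74.  80. -28.  75. 104.]
 [[-0.01  0.    0.24]
 [-0.07 -0.26  0.32]
 [-0.12 -0.52  0.39]
 [ 0.09 -0.61  0.33]
 [ 0.3  -0.71  0.28]
 [ 0.4  -0.59  0.3 ]
 [ 0.5  -0.47  0.31]]
PHI 60
0 True [ 71.  33. -49.  79.  25.  79.  82.]
30 True [ 84.  43. -58.  73.   6.  82.  93.]
60 True [ 91.  57. -65.  71. -10.  86.  98.]
80 True [ 93.  66. -69.  71. -20.  87. 100.]
95 True [ 94.  74. -72.  72. -27.  88. 102.]
 [[-0.01  0.    0.24]
 [-0.04 -0.26  0.31]
 [-0.07 -0.53  0.38]
 [ 0.14 -0.64  0.33]
 [ 0.34 -0.74  0.28]
 [ 0.42 -0.6   0.3 ]
 [ 0.5  -0.47  0.31]]
PHI -130
0 True [ 43.  25.  -8.  81.   4.  74. -95.]
30 True [  27.   27.   -2.   83.   30.   80. -113.]
60 True [  14.   35.    5.   85.   51.   90. -126.]
80 True [   8.   42.   10.   87.   62.   98. -132.]
95 True [   5.   48.   14.   89.   69.  104. -135.]
 [[-0.   -0.01  0.24]
 [ 0.2  -0.05  0.42]
 [ 0.4  -0.07  0.61]
 [ 0.55 -0.15  0.45]
 [ 0.7  -0.22  0.28]
 [ 0.6  -0.34  0.3 ]
 [ 0.5  -0.46  0.31]]
PHI -120
0 True [ 45.  25. -10.  82.   4.  74. -86.]
30 True [  28.   25.   -4.   87.   33.   74. -107.]
60 True [  14.   31.    3.   93.   57.   83. -125.]
80 True [   8.   38.    8.   95.   68.   92. -134.]
95 True [   5.   44.   12.   97.   75.   98. -139.]
 [[-0.   -0.01  0.24]
 [ 0.19 -0.04  0.44]
 [ 0.38 -0.07  0.64]
 [ 0.52 -0.13  0.46]
 [ 0.66 -0.19  0.28]
 [ 0.58 -0.33  0.3 ]
 [ 0.5  -0.46  0.31]]
```

Call:
{"api": "jog_arm", "payload": {"rows": [{"rx": 0.4,"ry": 0.2,"rz": 85.2,"tx": -0.0745,"ty": -0.189,"tz": -0.004,"hand": 0.2},{"rx": 0.4,"ry": 0.2,"rz": 85.2,"tx": -0.0745,"ty": -0.189,"tz": -0.004,"hand": 0.2},{"rx": 0.4,"ry": 0.2,"rz": 85.2,"tx": -0.0745,"ty": -0.189,"tz": -0.004,"hand": 0.2},{"rx": 0.4,"ry": 0.2,"rz": 85.2,"tx": -0.0745,"ty": -0.189,"tz": -0.004,"hand": 0.2},{"rx": 0.4,"ry": 0.2,"rz": 85.2,"tx": -0.0745,"ty": -0.189,"tz": -0.004,"hand": 0.2},{"rx": 0.4,"ry": 0.2,"rz": 85.2,"tx": -0.0745,"ty": -0.189,"tz": -0.004,"hand": 0.2},{"rx": 0.4,"ry": 0.2,"rz": 85.2,"tx": -0.0745,"ty": -0.189,"tz": -0.004,"hand": 0.2},{"rx": 0.4,"ry": 0.2,"rz": 85.2,"tx": -0.0745,"ty": -0.189,"tz": -0.004,"hand": 0.2},{"rx": 0.4,"ry": 0.2,"rz": 85.2,"tx": -0.0745,"ty": -0.189,"tz": -0.004,"hand": 0.2},{"rx": 0.4,"ry": 0.2,"rz": 85.2,"tx": -0.0745,"ty": -0.189,"tz": -0.004,"hand": 0.2}]}}

```text
time: 28.03
position: [0.5866, 0.1264, 0.2058]
eef_rot: [[-0.269, 0.963, -0.006], [0.963, 0.269, -0.004], [-0.002, -0.007, -1.0]]
force: [0.1, 1.2, 0.9]
width: 0.0695
finger_force: 0.0
```

```bash
python3 - <<'E'
from look import *
s=log();print(s["position"],s["width"],s["qpos"])
print([j[1:] for j in jars(r.grab_frame("scene"))])
rel((.588,.128,.18),down(92.4))
E
```

```text
[0.5866 0.1264 0.2058] 0.06948944574735536 [ 18.6095  28.4481 -48.28    97.3052  23.1125  65.1719 -20.6724]
[(array([380.1, 259.6]), array([0.5686, 0.0684])), (array([416.4, 267.2]), array([0.5644, 0.1436])), (array([433.3, 270.8]), array([0.5625, 0.1783])), (array([383.7, 282.1]), array([0.6179, 0.088 ])), (array([423.7, 291.2]), array([0.6144, 0.1693]))]
t [0.0011 0.0018 0.026 ] r [-0.34  0.18 13.02]
```

Call:
{"api": "jog_arm", "payload": {"rows": [{"rx": -0.3,"ry": 0.2,"rz": 7,"tx": 0.001,"ty": 0.002,"tz": 0.01,"hand": 0.2},{"rx": -0.3,"ry": 0.2,"rz": 13,"tx": 0.001,"ty": 0.002,"tz": 0.026,"hand": 0.2},{"rx": -0.3,"ry": 0.2,"rz": 13,"tx": 0.001,"ty": 0.002,"tz": 0.026,"hand": 0.2},{"rx": -0.3,"ry": 0.2,"rz": 13,"tx": 0.001,"ty": 0.002,"tz": 0.026,"hand": 0.2}]}}

```text
time: 28.42
position: [0.5878, 0.1279, 0.1798]
eef_rot: [[-0.057, 0.998, -0.002], [0.998, 0.057, -0.0], [0.0, -0.002, -1.0]]
force: [0.2, 0.4, 0.7]
width: 0.0697
finger_force: 0.0
```

```bash
python3 - <<'E'
from look import *
s=log();print(s["position"],s["width"],s["qpos"])
rel((.588,.128,.084),down(92.4))
p=r.grab_frame("top");save(p,"t5",(180,170,310,320),4)
q=r.grab_frame("scene");print([j[1:] for j in jars(q)])
E
```

```text
[0.5878 0.1279 0.1798] 0.06970144742514127 [ 16.1301  28.9757 -44.6465  98.9907  22.7047  61.6162 -32.7424]
t [0.0001 0.0004 0.0958] r [-0.14 -0.    0.85]
[(array([379.9, 259.5]), array([0.5686, 0.0678])), (array([416.2, 267.2]), array([0.5644, 0.1432])), (array([433.1, 270.8]), array([0.5627, 0.178 ])), (array([383.7, 282.1]), array([0.6177, 0.088 ])), (array([423.6, 291.2]), array([0.6144, 0.1691]))]
```

View pics/t5.png

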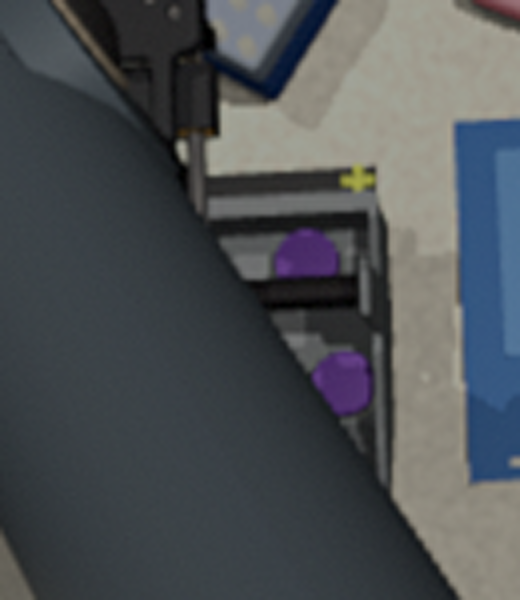

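Call:
{"api": "jog_arm", "payload": {"rows": [{"rx": 0,"ry": 0,"rz": 0.8,"tx": 0,"ty": 0,"tz": 0.04,"hand": 0.2},{"rx": 0,"ry": 0,"rz": 0.8,"tx": 0,"ty": 0,"tz": 0.075,"hand": 0.25},{"rx": 0,"ry": 0,"rz": 0.8,"tx": 0,"ty": 0,"tz": 0.09,"hand": 0.3},{"rx": 0,"ry": 0,"rz": 0.8,"tx": 0,"ty": 0,"tz": 0.096,"hand": 0.3},{"rx": 0,"ry": 0,"rz": 0.8,"tx": 0,"ty": 0,"tz": 0.096,"hand": 0.5},{"rx": 0,"ry": 0,"rz": 0.8,"tx": 0,"ty": 0,"tz": 0.096,"hand": 1},{"rx": 0,"ry": 0,"rz": 0.8,"tx": 0,"ty": 0,"tz": 0.096,"hand": 1},{"rx": 0,"ry": 0,"rz": 0.8,"tx": 0,"ty": 0,"tz": 0.096,"hand": 1},{"rx": 0,"ry": 0,"rz": 0.8,"tx": 0,"ty": 0,"tz": 0.096,"hand": 1},{"rx": 0,"ry": 0,"rz": 0.8,"tx": 0,"ty": 0,"tz": 0.096,"hand": 1}], "force": 30}}

```text
time: 29.35
position: [0.5892, 0.1283, 0.0859]
eef_rot: [[-0.038, 0.999, 0.002], [0.999, 0.038, 0.001], [0.001, 0.002, -1.0]]
force: [-1.0, 0.2, 0.5]
width: 0.029
finger_force: 0.0
```

Call:
{"api": "jog_arm", "payload": {"rows": [{"rx": 0,"ry": 0,"rz": 0,"tx": 0,"ty": 0,"tz": 0,"hand": 1},{"rx": 0,"ry": 0,"rz": 0,"tx": 0,"ty": 0,"tz": 0,"hand": 1},{"rx": 0,"ry": 0,"rz": 0,"tx": 0,"ty": 0,"tz": 0,"hand": 1},{"rx": 0,"ry": 0,"rz": 0,"tx": 0,"ty": 0,"tz": 0,"hand": 1},{"rx": 0,"ry": 0,"rz": 0,"tx": 0,"ty": 0,"tz": 0,"hand": 1},{"rx": 0,"ry": 0,"rz": 0,"tx": 0,"ty": 0,"tz": 0,"hand": 1}], "force": 60}}

```text
time: 29.85
position: [0.5889, 0.1281, 0.0852]
eef_rot: [[-0.038, 0.999, 0.001], [0.999, 0.038, 0.001], [0.001, 0.001, -1.0]]
force: [-0.4, -1.5, 2.4]
width: 0.0133
finger_force: 60.0
```

Call:
{"api": "jog_arm", "payload": {"rows": [{"rx": 0,"ry": 0,"rz": 0,"tx": 0,"ty": 0,"tz": -0.02,"hand": 1},{"rx": 0,"ry": 0,"rz": 0,"tx": 0,"ty": 0,"tz": -0.04,"hand": 1},{"rx": 0,"ry": 0,"rz": 0,"tx": 0,"ty": 0,"tz": -0.07,"hand": 1},{"rx": 0,"ry": 0,"rz": 0,"tx": 0,"ty": 0,"tz": -0.1,"hand": 1},{"rx": 0,"ry": 0,"rz": 0,"tx": 0,"ty": 0,"tz": -0.13,"hand": 1},{"rx": 0,"ry": 0,"rz": 0,"tx": 0,"ty": 0,"tz": -0.16,"hand": 1},{"rx": 0,"ry": 0,"rz": 0,"tx": 0,"ty": 0,"tz": -0.18,"hand": 1},{"rx": 0,"ry": 0,"rz": 0,"tx": 0,"ty": 0,"tz": -0.18,"hand": 1},{"rx": 0,"ry": 0,"rz": 0,"tx": 0,"ty": 0,"tz": -0.18,"hand": 1}]}}

```text
time: 30.6
position: [0.5883, 0.128, 0.2645]
eef_rot: [[-0.038, 0.999, 0.0], [0.999, 0.038, 0.0], [0.0, 0.0, -1.0]]
force: [-0.0, 0.7, -4.2]
width: 0.0138
finger_force: 60.0
```

```bash
python3 - <<'E'
from look import *
from ik import pose,ik
s=log();print(s["position"],s["width"],s["finger_force"],s["force"],s["qpos"])
d=np.array([np.cos(np.radians(-125)),np.sin(np.radians(-125))])
bar=np.hstack([np.array([.498,-.4655])-.02*d,.32])
P,R=pose(bar,-125,0);print("target",P)
rel(P,R)
p0,R0=s["position"],s["eef_rot"]
# first leg: toward y=-.09, yaw -45
rel((.58,-.10,.28),down(40))
rel(P,R,(.58,-.10,.28),down(40))
E
```

```text
[0.5883 0.128  0.2645] 0.01376160324950287 59.995193565264344 [-0.0075  0.6988 -4.1953] [ 17.7811  24.5945 -46.5952  93.294   18.7291  70.232  -30.4465]
target [ 0.5095 -0.4491  0.302 ]
t [-0.5736 -0.1007 -0.0377] r [ -0.01  -0.03 127.18]
t [-0.2275 -0.017  -0.0156] r [ 0.01 -0.03 52.18]
t [-0.2784  0.2221 -0.022 ] r [ 0.  0. 75.]
```

Call:
{"api": "jog_arm", "payload": {"rows": [{"rx": 0,"ry": 0,"rz": 3,"tx": -0.012,"ty": -0.001,"tz": -0.001,"hand": 1},{"rx": 0,"ry": 0,"rz": 8,"tx": -0.035,"ty": -0.003,"tz": -0.003,"hand": 1},{"rx": 0,"ry": 0,"rz": 14,"tx": -0.061,"ty": -0.005,"tz": -0.005,"hand": 1},{"rx": 0,"ry": 0,"rz": 20,"tx": -0.088,"ty": -0.007,"tz": -0.007,"hand": 1},{"rx": 0,"ry": 0,"rz": 26,"tx": -0.114,"ty": -0.009,"tz": -0.009,"hand": 1},{"rx": 0,"ry": 0,"rz": 32,"tx": -0.14,"ty": -0.011,"tz": -0.01,"hand": 1},{"rx": 0,"ry": 0,"rz": 38,"tx": -0.166,"ty": -0.013,"tz": -0.012,"hand": 1},{"rx": 0,"ry": 0,"rz": 44,"tx": -0.192,"ty": -0.015,"tz": -0.014,"hand": 1},{"rx": 0,"ry": 0,"rz": 49,"tx": -0.214,"ty": -0.016,"tz": -0.015,"hand": 1},{"rx": 0,"ry": 0,"rz": 52,"tx": -0.227,"ty": -0.017,"tz": -0.016,"hand": 1}]}}

```text
time: 31.43
position: [0.5783, -0.1037, 0.2772]
eef_rot: [[0.769, 0.639, -0.006], [0.639, -0.769, -0.001], [-0.005, -0.003, -1.0]]
force: [0.9, -1.4, -4.7]
width: 0.0133
finger_force: 60.0
```

```bash
python3 - <<'E'
from look import *
from ik import pose,ik
s=log();print(s["position"],s["width"],s["force"],s["qpos"])
print([j[1:] for j in jars(r.grab_frame("scene"))])
d=np.array([np.cos(np.radians(-125)),np.sin(np.radians(-125))])
bar=np.hstack([np.array([.498,-.4655])-.02*d,.32])
P,R=pose(bar,-125,0)
rel(P,R)
E
```

```text
[ 0.5783 -0.1037  0.2772] 0.013314974915961612 [ 0.9039 -1.353  -4.6662] [ 31.3019  19.5327 -32.8696  94.5056  11.198   69.6078 -54.3349]
[(array([308.1, 159.5]), array([ 0.3563, -0.1556])), (array([273.7, 176.2]), array([ 0.426 , -0.2153])), (array([323.7, 192.9]), array([ 0.438 , -0.0932])), (array([290.1, 209. ]), array([ 0.5018, -0.1505]))]
t [-0.2713  0.2208 -0.0235] r [ 0.13  0.37 74.5 ]
```

Call:
{"api": "jog_arm", "payload": {"rows": [{"rx": 0,"ry": 0,"rz": 3,"tx": -0.01,"ty": 0.009,"tz": -0.004,"hand": 1},{"rx": 0,"ry": 0,"rz": 8,"tx": -0.028,"ty": 0.023,"tz": -0.01,"hand": 1},{"rx": 0,"ry": 0,"rz": 14,"tx": -0.05,"ty": 0.041,"tz": -0.018,"hand": 1},{"rx": 0,"ry": 0,"rz": 20,"tx": -0.072,"ty": 0.059,"tz": -0.023,"hand": 1},{"rx": 0,"ry": 0,"rz": 26,"tx": -0.094,"ty": 0.077,"tz": -0.023,"hand": 1},{"rx": 0,"ry": 0,"rz": 32,"tx": -0.116,"ty": 0.095,"tz": -0.023,"hand": 1},{"rx": 0,"ry": 0,"rz": 38,"tx": -0.138,"ty": 0.113,"tz": -0.023,"hand": 1},{"rx": 0,"ry": 0,"rz": 44,"tx": -0.16,"ty": 0.131,"tz": -0.023,"hand": 1},{"rx": 0,"ry": 0,"rz": 50,"tx": -0.182,"ty": 0.148,"tz": -0.023,"hand": 1},{"rx": 0,"ry": 0,"rz": 55,"tx": -0.2,"ty": 0.163,"tz": -0.023,"hand": 1}]}}

```text
time: 32.32
position: [0.5311, -0.3545, 0.3016]
eef_rot: [[0.965, -0.262, -0.003], [-0.262, -0.965, 0.002], [-0.004, -0.001, -1.0]]
force: [0.7, 0.4, -4.1]
width: 0.0138
finger_force: 60.0
```

```bash
cat > tgt.py <<'E'
from look import *
from ik import pose,ik
d=np.array([np.cos(np.radians(-125)),np.sin(np.radians(-125))])
bar=np.hstack([np.array([.498,-.4655])-.02*d,.32])
def go(t):
    s=log();print(s["position"],s["width"],s["finger_force"],s["force"],s["qpos"])
    P,R=pose(bar,-125,t);rel(P,R)
    return s
E
python3 -c "
from tgt import *
go(0)"
```

```text
[ 0.5311 -0.3545  0.3016] 0.01377830286078814 59.99328402802348 [ 0.7344  0.3743 -4.0789] [ 42.4267  21.4996 -17.2701  86.3343   6.4986  73.3659 -80.7751]
t [ 0.0039  0.097  -0.0005] r [-0.03  0.21 19.82]
```

Call:
{"api": "jog_arm", "payload": {"rows": [{"rx": 0,"ry": 0.2,"rz": 5,"tx": 0.001,"ty": 0.025,"tz": 0,"hand": 1},{"rx": 0,"ry": 0.2,"rz": 11,"tx": 0.002,"ty": 0.052,"tz": 0,"hand": 1},{"rx": 0,"ry": 0.2,"rz": 16,"tx": 0.003,"ty": 0.076,"tz": 0,"hand": 1},{"rx": 0,"ry": 0.2,"rz": 19,"tx": 0.004,"ty": 0.092,"tz": 0,"hand": 1},{"rx": 0,"ry": 0.2,"rz": 19.8,"tx": 0.004,"ty": 0.097,"tz": 0,"hand": 1},{"rx": 0,"ry": 0.2,"rz": 19.8,"tx": 0.004,"ty": 0.097,"tz": 0,"hand": 1},{"rx": 0,"ry": 0.2,"rz": 19.8,"tx": 0.004,"ty": 0.097,"tz": 0,"hand": 1}]}}

```text
time: 32.9
position: [0.5122, -0.4458, 0.3024]
eef_rot: [[0.824, -0.566, 0.003], [-0.566, -0.824, 0.002], [0.001, -0.003, -1.0]]
force: [0.6, 0.9, -3.3]
width: 0.0134
finger_force: 60.0
```

```bash
python3 -c "
from tgt import *
go(0)
for t in (30,): 
    go(t)
for a,b in((30,60),(60,95)):
    P,R=pose(bar,-125,b);P0,R0=pose(bar,-125,a);rel(P,R,P0,R0)
p=r.grab_frame('top');save(p,'t6',(380,160,640,400),3)"
```

```text
[ 0.5122 -0.4458  0.3024] 0.013441965889144184 59.99516598880291 [ 0.5784  0.8513 -3.2725] [ 45.533   24.8978 -11.7683  80.7637   4.9075  74.8109 -90.9279]
t [-0.0004  0.0043  0.0003] r [-0.19 -0.04  0.53]
[ 0.5122 -0.4458  0.3024] 0.013441965889144184 59.99516598880291 [ 0.5784  0.8513 -3.2725] [ 45.533   24.8978 -11.7683  80.7637   4.9075  74.8109 -90.9279]
t [-0.0004  0.0132 -0.0021] r [-30.19  -0.18   0.5 ]
t [-0.      0.009  -0.0024] r [-30.   0.   0.]
t [-0.      0.0103 -0.0033] r [-35.  -0.   0.]
```

View pics/t6.png

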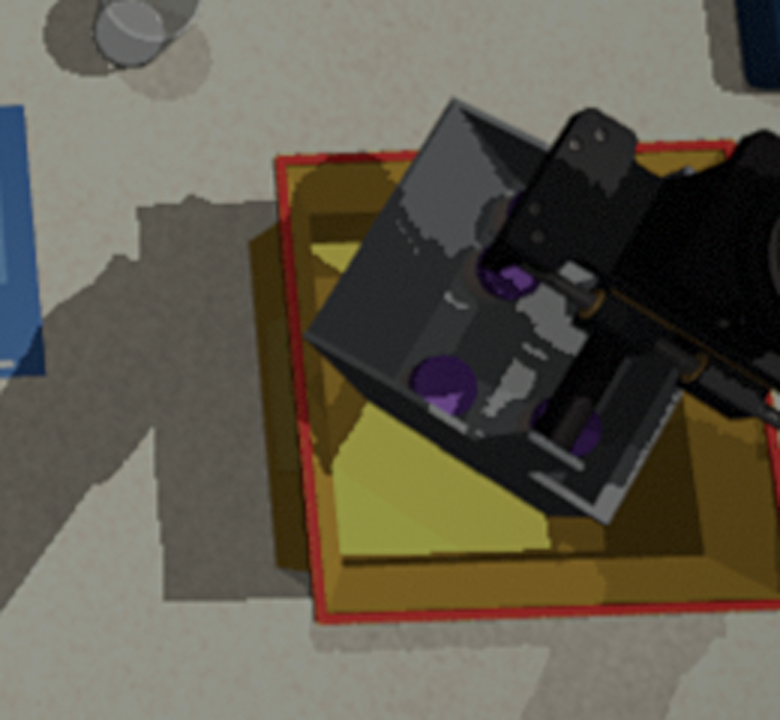

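Call:
{"api": "jog_arm", "payload": {"rows": [{"rx": -4,"ry": 0,"rz": 0.5,"tx": 0,"ty": 0.006,"tz": 0,"hand": 1},{"rx": -9,"ry": 0,"rz": 0.5,"tx": 0,"ty": 0.007,"tz": 0,"hand": 1},{"rx": -14,"ry": 0,"rz": 0.5,"tx": 0,"ty": 0.009,"tz": -0.001,"hand": 1},{"rx": -19,"ry": 0,"rz": 0.5,"tx": 0,"ty": 0.01,"tz": -0.001,"hand": 1},{"rx": -24,"ry": -0.2,"rz": 0.5,"tx": 0,"ty": 0.012,"tz": -0.001,"hand": 1},{"rx": -28,"ry": -0.2,"rz": 0.5,"tx": 0,"ty": 0.013,"tz": -0.002,"hand": 1},{"rx": -30,"ry": -0.2,"rz": 0.5,"tx": 0,"ty": 0.013,"tz": -0.002,"hand": 1}]}}

```text
time: 33.53
position: [0.5073, -0.4536, 0.3045]
eef_rot: [[0.822, -0.494, -0.283], [-0.57, -0.713, -0.409], [0.001, 0.497, -0.868]]
force: [0.2, 1.3, -3.3]
width: 0.0136
finger_force: 60.0
```

```bash
python3 -c "
from tgt import *
go(65)"
```

```text
[ 0.5073 -0.4536  0.3045] 0.013646015452865229 60.00254698097706 [ 0.227   1.2682 -3.254 ] [  28.5392   25.7535   -5.1361   84.2501   32.2056   78.3671 -109.9299]
t [-0.0009  0.0138 -0.0012] r [-35.18  -0.24   0.16]
```

Call:
{"api": "jog_arm", "payload": {"rows": [{"rx": -5,"ry": 0,"rz": 0,"tx": 0,"ty": 0.002,"tz": 0,"hand": 1},{"rx": -10,"ry": 0,"rz": 0,"tx": 0,"ty": 0.004,"tz": 0,"hand": 1},{"rx": -15,"ry": 0,"rz": 0,"tx": 0,"ty": 0.006,"tz": 0,"hand": 1},{"rx": -20,"ry": 0,"rz": 0,"tx": 0,"ty": 0.008,"tz": 0,"hand": 1},{"rx": -25,"ry": 0,"rz": 0,"tx": 0,"ty": 0.01,"tz": -0.001,"hand": 1},{"rx": -30,"ry": 0,"rz": 0,"tx": 0,"ty": 0.012,"tz": -0.001,"hand": 1},{"rx": -35,"ry": 0,"rz": 0,"tx": 0,"ty": 0.014,"tz": -0.001,"hand": 1},{"rx": -35,"ry": 0,"rz": 0,"tx": 0,"ty": 0.014,"tz": -0.001,"hand": 1}]}}

```text
time: 34.2
position: [0.5002, -0.4631, 0.3081]
eef_rot: [[0.822, -0.239, -0.517], [-0.569, -0.354, -0.742], [-0.006, 0.904, -0.427]]
force: [-0.3, -0.2, -5.9]
width: 0.0135
finger_force: 60.0
```

```bash
python3 -c "
from tgt import *
go(96)"
```

```text
[ 0.5002 -0.4631  0.3081] 0.013483282079867591 60.021306267008185 [-0.3402 -0.1899 -5.8728] [  13.9779   33.9111    2.5381   89.3414   57.701    89.8819 -126.8358]
t [-0.0005  0.0129 -0.0048] r [-31.28  -0.24   0.4 ]
```

Call:
{"api": "jog_arm", "payload": {"rows": [{"rx": -6,"ry": 0,"rz": 0,"tx": 0,"ty": 0.002,"tz": -0.001,"hand": 1},{"rx": -12,"ry": 0,"rz": 0,"tx": 0,"ty": 0.004,"tz": -0.002,"hand": 1},{"rx": -18,"ry": 0,"rz": 0,"tx": 0,"ty": 0.007,"tz": -0.003,"hand": 1},{"rx": -24,"ry": 0,"rz": 0,"tx": 0,"ty": 0.01,"tz": -0.004,"hand": 1},{"rx": -29,"ry": 0,"rz": 0,"tx": 0,"ty": 0.012,"tz": -0.005,"hand": 1},{"rx": -31,"ry": 0,"rz": 0,"tx": 0,"ty": 0.013,"tz": -0.005,"hand": 1},{"rx": -31,"ry": 0,"rz": 0,"tx": 0,"ty": 0.013,"tz": -0.005,"hand": 1},{"rx": -31,"ry": 0,"rz": 0,"tx": 0,"ty": 0.013,"tz": -0.005,"hand": 1},{"rx": -31,"ry": 0,"rz": 0,"tx": 0,"ty": 0.013,"tz": -0.005,"hand": 1},{"rx": -31,"ry": 0,"rz": 0,"tx": 0,"ty": 0.013,"tz": -0.005,"hand": 1}]}}

```text
time: 35.03
position: [0.4969, -0.4692, 0.3287]
eef_rot: [[0.817, 0.053, -0.574], [-0.576, 0.085, -0.813], [0.005, 0.995, 0.1]]
force: [1.0, 0.1, -3.2]
width: 0.0134
finger_force: 60.0
```

```bash
python3 -c "
from tgt import *
s=go(96);print(s['position'],s['force'])
p=r.grab_frame('top');q=r.grab_frame('scene')
a=cv2.cvtColor(p['color'],cv2.COLOR_RGB2BGR)[170:400,400:640];b=cv2.cvtColor(q['color'],cv2.COLOR_RGB2BGR)[40:270,30:270]
cv2.imwrite('pics/pour.png',cv2.resize(np.hstack([a,b]),None,fx=1.66,fy=1.66))
print([j[:2] for j in jars(p)],[j[:2] for j in jars(q)])"
```

```text
[ 0.4969 -0.4692  0.3287] 0.013380295128494514 60.0067731924355 [ 0.9576  0.0847 -3.2286] [   6.8965   44.6574   10.979    92.6364   73.8768  102.6895 -136.4487]
t [-0.0012 -0.0062 -0.0064] r [-0.25  0.22 -0.28]
[ 0.4969 -0.4692  0.3287] [ 0.9576  0.0847 -3.2286]
[(27, array([503. , 275.6])), (71, array([506.6, 291.4])), (99, array([512. , 313.8]))] [(65, array([173.8, 180.9]))]
```

View pics/pour.png

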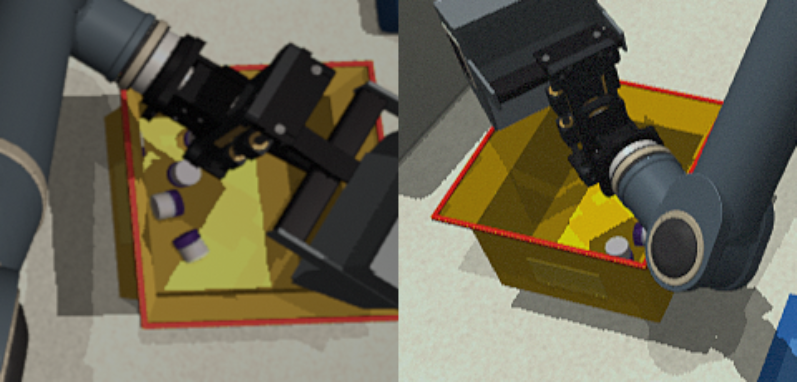

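Call:
{"api": "jog_arm", "payload": {"rows": [{"rx": -3,"ry": 0,"rz": 0,"tx": 0,"ty": 0.01,"tz": 0,"hand": 1},{"rx": -3,"ry": 0,"rz": 0,"tx": 0,"ty": -0.005,"tz": 0,"hand": 1},{"rx": -3,"ry": 0,"rz": 0,"tx": 0,"ty": 0.01,"tz": 0,"hand": 1},{"rx": -3,"ry": 0,"rz": 0,"tx": 0,"ty": 0,"tz": 0,"hand": 1},{"rx": -3,"ry": 0,"rz": 0,"tx": 0,"ty": 0,"tz": 0,"hand": 1},{"rx": -3,"ry": 0,"rz": 0,"tx": 0,"ty": 0,"tz": 0,"hand": 1},{"rx": 0,"ry": 0,"rz": 0,"tx": 0,"ty": 0,"tz": 0,"hand": 1},{"rx": 0,"ry": 0,"rz": 0,"tx": 0,"ty": 0,"tz": 0,"hand": 1},{"rx": 0,"ry": 0,"rz": 0,"tx": 0,"ty": 0,"tz": 0,"hand": 1}]}}

```text
time: 35.88
position: [0.4971, -0.469, 0.3287]
eef_rot: [[0.818, 0.054, -0.573], [-0.576, 0.086, -0.813], [0.005, 0.995, 0.101]]
force: [-0.0, -0.1, -2.1]
width: 0.0139
finger_force: 60.0
```

```bash
python3 -c "
from tgt import *
go(40)
P,R=pose(bar,-125,0);P0,R0=pose(bar,-125,40);rel(P,R,P0,R0)"
```

```text
[ 0.4971 -0.469   0.3287] 0.013925997672440267 60.00702219083905 [-0.0359 -0.1485 -2.0766] [   6.8742   44.6875   10.9785   92.6516   73.9224  102.7242 -136.4677]
t [-0.0014 -0.0211 -0.014 ] r [55.82  0.04 -0.34]
t [-0.     -0.0116 -0.0042] r [40.  0. -0.]
```

Call:
{"api": "jog_arm", "payload": {"rows": [{"rx": 6,"ry": 0,"rz": 0,"tx": 0,"ty": -0.004,"tz": -0.003,"hand": 1},{"rx": 13,"ry": 0,"rz": 0,"tx": 0,"ty": -0.006,"tz": -0.005,"hand": 1},{"rx": 20,"ry": 0,"rz": 0,"tx": 0,"ty": -0.01,"tz": -0.007,"hand": 1},{"rx": 27,"ry": 0,"rz": 0,"tx": 0,"ty": -0.013,"tz": -0.009,"hand": 1},{"rx": 34,"ry": 0,"rz": 0,"tx": -0.001,"ty": -0.016,"tz": -0.01,"hand": 1},{"rx": 41,"ry": 0,"rz": 0,"tx": -0.001,"ty": -0.018,"tz": -0.012,"hand": 1},{"rx": 48,"ry": 0,"rz": 0,"tx": -0.001,"ty": -0.02,"tz": -0.013,"hand": 1},{"rx": 53,"ry": 0,"rz": 0,"tx": -0.001,"ty": -0.021,"tz": -0.014,"hand": 1},{"rx": 55.8,"ry": 0,"rz": -0.3,"tx": -0.001,"ty": -0.021,"tz": -0.014,"hand": 1},{"rx": 55.8,"ry": 0,"rz": -0.3,"tx": -0.001,"ty": -0.021,"tz": -0.014,"hand": 1}]}}

```text
time: 36.72
position: [0.5004, -0.4618, 0.3084]
eef_rot: [[0.815, -0.444, -0.372], [-0.579, -0.622, -0.527], [0.002, 0.645, -0.764]]
force: [-0.8, -1.2, -0.6]
width: 0.0134
finger_force: 60.0
```

Call:
{"api": "jog_arm", "payload": {"rows": [{"rx": 6,"ry": 0,"rz": 0,"tx": 0,"ty": -0.002,"tz": -0.001,"hand": 1},{"rx": 13,"ry": 0,"rz": 0,"tx": 0,"ty": -0.004,"tz": -0.002,"hand": 1},{"rx": 20,"ry": 0,"rz": 0,"tx": 0,"ty": -0.006,"tz": -0.003,"hand": 1},{"rx": 27,"ry": 0,"rz": 0,"tx": 0,"ty": -0.008,"tz": -0.003,"hand": 1},{"rx": 34,"ry": 0,"rz": 0,"tx": 0,"ty": -0.01,"tz": -0.004,"hand": 1},{"rx": 39,"ry": 0,"rz": 0,"tx": 0,"ty": -0.012,"tz": -0.004,"hand": 1},{"rx": 40,"ry": 0,"rz": 0,"tx": 0,"ty": -0.012,"tz": -0.004,"hand": 1},{"rx": 40,"ry": 0,"rz": 0,"tx": 0,"ty": -0.012,"tz": -0.004,"hand": 1}]}}

```text
time: 37.38
position: [0.5072, -0.4507, 0.2989]
eef_rot: [[0.817, -0.577, -0.008], [-0.577, -0.817, -0.001], [-0.006, 0.005, -1.0]]
force: [-0.1, -0.2, -1.6]
width: 0.0135
finger_force: 60.0
```

```bash
python3 -c "
from tgt import *
s=go(0)
p=r.grab_frame('top');q=r.grab_frame('scene');print([j[:2] for j in jars(p)],[j[:2] for j in jars(q)])
rel((.57,-.2,.30),down(30))
rel((.635,-.0926,.20),down(92.7),(.57,-.2,.30),down(30))
"
```

```text
[ 0.5072 -0.4507  0.2989] 0.013468052361559126 59.9946460314095 [-0.0767 -0.2473 -1.6337] [ 45.6031  25.1053 -11.377   80.8696   5.2934  74.8857 -91.3855]
t [ 0.001  -0.0026 -0.0032] r [ 0.31  0.36 -0.25]
[(92, array([512.4, 314. ]))] [(140, array([178.9, 164.7])), (63, array([174. , 180.6]))]
t [-0.0925 -0.2372 -0.0011] r [ -0.     0.38 -64.91]
t [ 0.11   -0.0605  0.1   ] r [  0.    0.  -62.7]
```

```bash
cat > mat.py <<'E'
from look import *
for n,box in(("top",(280,180,410,310)),("scene",(220,200,370,330))):
    p=r.grab_frame(n);save(p,"mat_"+n,box,4)
    m=cv2.inRange(hsv(p),(98,90,30),(120,255,255));k=np.zeros_like(m);k[box[1]:box[3],box[0]:box[2]]=m[box[1]:box[3],box[0]:box[2]]
    c=max(cv2.findContours(k,cv2.RETR_EXTERNAL,cv2.CHAIN_APPROX_NONE)[0],key=cv2.contourArea)
    h=cv2.convexHull(c);W=np.array([at(p,u,.001)[:2] for u in h[:,0].astype(float)])
    (cx,cy),(w,hh),a=cv2.minAreaRect((W*1000).astype(np.float32));print(n,cv2.contourArea(c),"rect",cx,cy,w,hh,a)
    b=cv2.boxPoints(((cx,cy),(w,hh),a));print(b.round(1).tolist())
a=cv2.imread("pics/mat_top.png");b=cv2.imread("pics/mat_scene.png");b=cv2.resize(b,(600,520))
cv2.imwrite("pics/mats.png",cv2.resize(np.hstack([a,b]),None,fx=.7,fy=.7))
E
python3 mat.py
```

```text
top 8426.0 rect 609.5867919921875 -93.3763656616211 197.84495544433594 208.19442749023438 2.8680529594421387
[[505.6000061035156, 5.599999904632568], [516.0, -202.3000030517578], [713.5999755859375, -192.39999389648438], [703.2000122070312, 15.5]]
scene 7853.0 rect 610.4464111328125 -95.42730712890625 199.05812072753906 209.84303283691406 2.808047294616699
[[505.8999938964844, 4.5], [516.2000122070312, -205.10000610351562], [715.0, -195.3000030517578], [704.7000122070312, 14.199999809265137]]
```

View pics/mats.png

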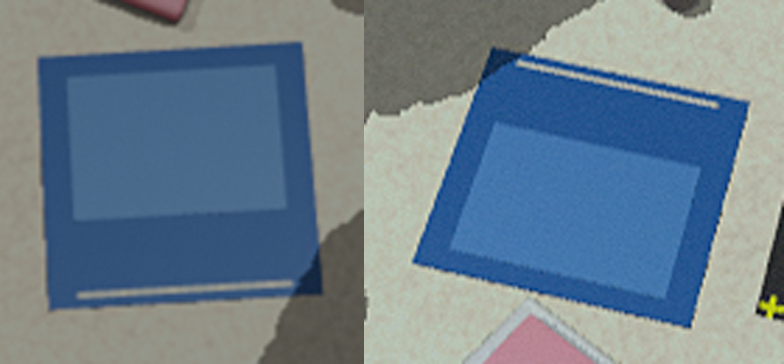

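```bash
python3 - <<'E'
from look import *
p=r.grab_frame("top");q=r.grab_frame("scene")
for P,o,cs in((p,(280,180),((67,76),(275,66),(287,207),(74,220))),(q,(220,200),((131,122),(336,167),(304,299),(86,250)))):
    W=np.array([at(P,(o[0]+u/2.8-.4,o[1]+v/2.8-.4),.001)[:2] for u,v in cs]);print(W.tolist(),W.mean(0))
    e=(W[0]-W[1]) ;f=W[0]-W[3]; print(np.degrees(np.arctan2(f[1],f[0])),np.degrees(np.arctan2(e[1],e[0])))
rel((.57,-.2,.305),down(30))
E
```

```text
[[0.6884225062088233, -0.007932996775128924], [0.6947450107467965, -0.17134480420917722], [0.5827333758958851, -0.17756626241991771], [0.5740861309871865, -0.013411943741501633]] [ 0.635  -0.0926]
2.7434889712156774 92.21570420155072
[[0.5817411395817086, -0.1790045480847972], [0.5738766193274557, -0.016228787833860364], [0.6876398934263493, -0.00744930213153569], [0.6968029511738055, -0.17260123348436252]] [ 0.635  -0.0938]
-176.81471334453403 -87.23390210879917
t [-0.0927 -0.2365 -0.0052] r [  0.02   0.25 -64.84]
```

Call:
{"api": "jog_arm", "payload": {"rows": [{"rx": 0,"ry": 0.2,"rz": -5,"tx": -0.008,"ty": -0.02,"tz": -0.005,"hand": 1},{"rx": 0,"ry": 0.2,"rz": -12,"tx": -0.018,"ty": -0.045,"tz": -0.005,"hand": 1},{"rx": 0,"ry": 0.2,"rz": -19,"tx": -0.028,"ty": -0.07,"tz": -0.005,"hand": 1},{"rx": 0,"ry": 0.2,"rz": -26,"tx": -0.038,"ty": -0.096,"tz": -0.005,"hand": 1},{"rx": 0,"ry": 0.2,"rz": -33,"tx": -0.048,"ty": -0.122,"tz": -0.005,"hand": 1},{"rx": 0,"ry": 0.2,"rz": -40,"tx": -0.058,"ty": -0.148,"tz": -0.005,"hand": 1},{"rx": 0,"ry": 0.2,"rz": -47,"tx": -0.068,"ty": -0.174,"tz": -0.005,"hand": 1},{"rx": 0,"ry": 0.2,"rz": -54,"tx": -0.078,"ty": -0.2,"tz": -0.005,"hand": 1},{"rx": 0,"ry": 0.2,"rz": -60,"tx": -0.088,"ty": -0.224,"tz": -0.005,"hand": 1},{"rx": 0,"ry": 0.2,"rz": -64.8,"tx": -0.093,"ty": -0.236,"tz": -0.005,"hand": 1}]}}

```text
time: 38.52
position: [0.5702, -0.1965, 0.3056]
eef_rot: [[0.862, 0.507, 0.001], [0.507, -0.862, 0.001], [0.001, -0.0, -1.0]]
force: [0.5, 1.1, -2.2]
width: 0.0132
finger_force: 60.0
```

```bash
python3 - <<'E'
from look import *
s=log();print(s["position"],s["finger_force"],s["qpos"])
rel((.635,-.093,.20),down(92.7))
E
```

```text
[ 0.5702 -0.1965  0.3056] 59.99534868635237 [ 37.269   19.2432 -29.324   90.5177   9.6566  72.7449 -53.1092]
t [ 0.1081 -0.0564  0.1057] r [  0.02  -0.08 -62.26]
```

Call:
{"api": "jog_arm", "payload": {"rows": [{"rx": 0,"ry": 0,"rz": -5,"tx": 0.012,"ty": -0.006,"tz": 0,"hand": 1},{"rx": 0,"ry": 0,"rz": -12,"tx": 0.024,"ty": -0.012,"tz": 0.01,"hand": 1},{"rx": 0,"ry": 0,"rz": -19,"tx": 0.036,"ty": -0.018,"tz": 0.025,"hand": 1},{"rx": 0,"ry": 0,"rz": -26,"tx": 0.048,"ty": -0.025,"tz": 0.04,"hand": 1},{"rx": 0,"ry": 0,"rz": -33,"tx": 0.06,"ty": -0.031,"tz": 0.055,"hand": 1},{"rx": 0,"ry": 0,"rz": -40,"tx": 0.072,"ty": -0.037,"tz": 0.07,"hand": 1},{"rx": 0,"ry": 0,"rz": -47,"tx": 0.084,"ty": -0.044,"tz": 0.085,"hand": 1},{"rx": 0,"ry": 0,"rz": -53,"tx": 0.096,"ty": -0.05,"tz": 0.1,"hand": 1},{"rx": 0,"ry": 0,"rz": -59,"tx": 0.108,"ty": -0.056,"tz": 0.105,"hand": 1},{"rx": 0,"ry": 0,"rz": -62.3,"tx": 0.108,"ty": -0.056,"tz": 0.105,"hand": 1}]}}

```text
time: 39.35
position: [0.6354, -0.0957, 0.1983]
eef_rot: [[-0.046, 0.999, -0.002], [0.999, 0.046, 0.002], [0.002, -0.002, -1.0]]
force: [-1.0, 0.4, -1.6]
width: 0.0137
finger_force: 60.0
```

```bash
python3 - <<'E'
from look import *
s=log();print(s["position"],s["finger_force"],s["qpos"])
rel((.635,-.093,.11),down(92.7))
E
```

```text
[ 0.6354 -0.0957  0.1983] 59.995548175647855 [ 33.4452  30.7983 -41.3671  92.323   21.7157  65.3101 -10.5017]
t [ 0.0025 -0.0001  0.0883] r [-0.09 -0.13 -0.07]
```

Call:
{"api": "jog_arm", "payload": {"rows": [{"rx": 0,"ry": 0,"rz": 0,"tx": 0.002,"ty": 0,"tz": 0.03,"hand": 1},{"rx": 0,"ry": 0,"rz": 0,"tx": 0.002,"ty": 0,"tz": 0.06,"hand": 1},{"rx": 0,"ry": 0,"rz": 0,"tx": 0.002,"ty": 0,"tz": 0.085,"hand": 1},{"rx": 0,"ry": 0,"rz": 0,"tx": 0.002,"ty": 0,"tz": 0.088,"hand": 1},{"rx": 0,"ry": 0,"rz": 0,"tx": 0.002,"ty": 0,"tz": 0.088,"hand": 1},{"rx": 0,"ry": 0,"rz": 0,"tx": 0.002,"ty": 0,"tz": 0.088,"hand": 1}]}}

```text
time: 39.85
position: [0.6362, -0.0976, 0.1134]
eef_rot: [[-0.037, 0.999, 0.002], [0.999, 0.037, -0.0], [-0.001, 0.002, -1.0]]
force: [-0.1, -0.1, -2.0]
width: 0.0139
finger_force: 60.0
```

```bash
python3 - <<'E'
from look import *
s=log();print(s["position"],s["finger_force"],s["force"])
rel((.635,-.093,.0845),down(92.7))
E
```

```text
[ 0.6362 -0.0976  0.1134] 59.99495099298656 [-0.1382 -0.1087 -2.0278]
t [ 0.0047 -0.0011  0.0289] r [ 0.13  0.03 -0.6 ]
```

Call:
{"api": "jog_arm", "payload": {"rows": [{"rx": 0,"ry": 0,"rz": -0.6,"tx": 0.005,"ty": -0.001,"tz": 0,"hand": 1},{"rx": 0,"ry": 0,"rz": -0.6,"tx": 0.005,"ty": -0.001,"tz": 0.01,"hand": 1},{"rx": 0,"ry": 0,"rz": -0.6,"tx": 0.005,"ty": -0.001,"tz": 0.02,"hand": 1},{"rx": 0,"ry": 0,"rz": -0.6,"tx": 0.005,"ty": -0.001,"tz": 0.02,"hand": 1},{"rx": 0,"ry": 0,"rz": -0.6,"tx": 0.005,"ty": -0.001,"tz": 0.02,"hand": 1},{"rx": 0,"ry": 0,"rz": -0.6,"tx": 0.005,"ty": -0.001,"tz": 0.02,"hand": 1}]}}

```text
time: 40.35
position: [0.6338, -0.0935, 0.0919]
eef_rot: [[-0.046, 0.999, -0.0], [0.999, 0.046, -0.0], [-0.0, -0.0, -1.0]]
force: [0.4, -0.2, -1.2]
width: 0.014
finger_force: 60.0
```

```bash
python3 - <<'E'
from look import *
s=log();print(s["position"],s["finger_force"],s["force"])
rel((.635,-.093,.0845),down(92.7))
E
```

```text
[ 0.6338 -0.0935  0.0919] 59.99473580159247 [ 0.3695 -0.2262 -1.18  ]
t [0.0004 0.0013 0.0074] r [-0.01  0.02 -0.06]
```

Call:
{"api": "jog_arm", "payload": {"rows": [{"rx": 0,"ry": 0,"rz": 0,"tx": 0,"ty": 0.001,"tz": 0.004,"hand": 1},{"rx": 0,"ry": 0,"rz": 0,"tx": 0,"ty": 0.001,"tz": 0.008,"hand": 1},{"rx": 0,"ry": 0,"rz": 0,"tx": 0,"ty": 0.001,"tz": 0.008,"hand": 1},{"rx": 0,"ry": 0,"rz": 0,"tx": 0,"ty": 0.001,"tz": 0.008,"hand": 1},{"rx": 0,"ry": 0,"rz": 0,"tx": 0,"ty": 0.001,"tz": 0.008,"hand": 1}]}}

```text
time: 40.77
position: [0.6358, -0.0933, 0.0852]
eef_rot: [[-0.046, 0.999, 0.002], [0.999, 0.046, -0.001], [-0.001, 0.002, -1.0]]
force: [-1.7, -0.1, 5.1]
width: 0.0135
finger_force: 60.0
```

Call:
{"api": "jog_arm", "payload": {"rows": [{"rx": 0,"ry": 0,"rz": 0,"tx": 0,"ty": 0,"tz": 0,"hand": 0.6},{"rx": 0,"ry": 0,"rz": 0,"tx": 0,"ty": 0,"tz": 0,"hand": 0.4},{"rx": 0,"ry": 0,"rz": 0,"tx": 0,"ty": 0,"tz": 0,"hand": 0.3},{"rx": 0,"ry": 0,"rz": 0,"tx": 0,"ty": 0,"tz": 0,"hand": 0.3},{"rx": 0,"ry": 0,"rz": 0,"tx": 0,"ty": 0,"tz": -0.03,"hand": 0.3},{"rx": 0,"ry": 0,"rz": 0,"tx": 0,"ty": 0,"tz": -0.07,"hand": 0.3},{"rx": 0,"ry": 0,"rz": 0,"tx": 0,"ty": 0,"tz": -0.11,"hand": 0.3},{"rx": 0,"ry": 0,"rz": 0,"tx": 0,"ty": 0,"tz": -0.15,"hand": 0.3},{"rx": 0,"ry": 0,"rz": 0,"tx": 0,"ty": -0.04,"tz": -0.16,"hand": 0.3},{"rx": 0,"ry": 0,"rz": 0,"tx": 0,"ty": -0.08,"tz": -0.16,"hand": 0.3}], "force": 15}}

```text
time: 41.6
position: [0.5576, -0.0957, 0.2478]
eef_rot: [[-0.047, 0.999, 0.009], [0.999, 0.047, 0.0], [-0.0, 0.009, -1.0]]
force: [-0.2, -0.2, -0.2]
width: 0.0604
finger_force: 0.0
```

Call:
{"api": "jog_arm", "payload": {"rows": [{"rx": 0,"ry": 0,"rz": 0,"tx": 0,"ty": -0.04,"tz": 0,"hand": 0.3},{"rx": 0,"ry": 0,"rz": 0,"tx": 0,"ty": -0.08,"tz": 0,"hand": 0.3},{"rx": 0,"ry": 0,"rz": 0,"tx": 0,"ty": -0.1,"tz": 0,"hand": 0.3},{"rx": 0,"ry": 0,"rz": 0,"tx": 0,"ty": -0.1,"tz": 0,"hand": 0.3}]}}

```text
time: 41.93
position: [0.4504, -0.1021, 0.2435]
eef_rot: [[-0.044, 0.999, -0.004], [0.999, 0.044, -0.004], [-0.004, -0.004, -1.0]]
force: [-0.3, -0.3, -0.4]
width: 0.061
finger_force: 0.0
```

```bash
python3 - <<'E'
from look import *
s=log();print(s["position"],s["width"],s["force"])
p=r.grab_frame("top");q=r.grab_frame("scene")
a=cv2.cvtColor(p["color"],cv2.COLOR_RGB2BGR)[180:310,280:410];b=cv2.cvtColor(q["color"],cv2.COLOR_RGB2BGR)[200:330,220:370]
cv2.imwrite("pics/end.png",cv2.resize(np.hstack([a,b]),None,fx=2.8,fy=2.8,interpolation=cv2.INTER_CUBIC))
save(q,"endscene",None,1.25)
print([j[:2] for j in jars(p)],[j[:2] for j in jars(q)])
for n,P in(("top",p),("scene",q)):print(r.boxes_of(P,"white_jar")[:1])
E
```

```text
[ 0.4504 -0.1021  0.2435] 0.06098075049459603 [-0.2638 -0.2565 -0.3882]
[(28, array([513.8, 255.8])), (28, array([503.4, 275.9])), (72, array([506.5, 291.3])), (102, array([512.1, 313.9]))] [(146, array([179. , 164.6])), (67, array([174. , 180.1]))]
[{'rect': [148.2, 266.3, 161.0, 292.4], 'conf': 0.44}]
[{'rect': [326.8, 184.5, 342.6, 204.2], 'conf': 0.72}]
```

View pics/end.png

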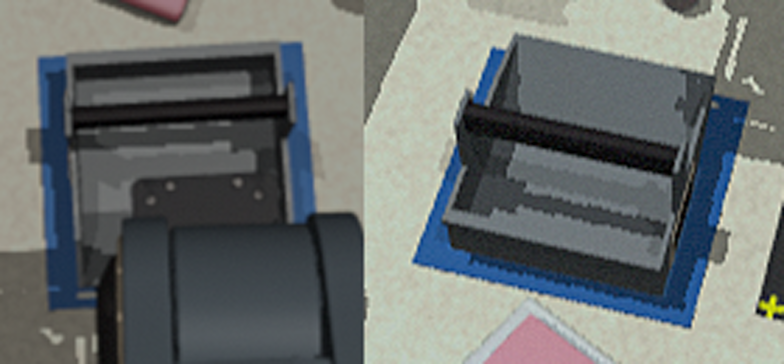

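```bash
python3 - <<'E'
from look import *
p=r.grab_frame("top");q=r.grab_frame("scene")
T=lambda u,v:(280+u/2.8-.4,180+v/2.8-.4);Q=lambda u,v:(220+(u-364)/2.8-.4,200+v/2.8-.4)
W=[at(p,T(*c),.056)[:2] for c in((67,53),(277,43))];d=W[0]-W[1];print("back wall",W,"yaw",np.degrees(np.arctan2(-d[0],d[1])),"origin",(W[0]+W[1])/2-.055*np.array([.999,.047]))
W=[at(q,Q(*c),.056)[:2] for c in((445,222),(666,270))];d=W[1]-W[0];print("back wall scene",W,"yaw",np.degrees(np.arctan2(-d[0],d[1])),"origin",(W[0]+W[1])/2-.055*np.array([.999,.047]))
for n,P in(("top",p),("scene",q)):
    print(n,[(round(b["conf"],2),np.round(b["rect"]).tolist()) for b in r.boxes_of(P,"jar1")[:8]],[(round(b["conf"],2),np.round(b["rect"]).tolist()) for b in r.boxes_of(P,"white_jar")[:2]])
E
```

```text
back wall [array([ 0.6921, -0.011 ]), array([ 0.698 , -0.1677])] yaw 2.180135222973527 origin [ 0.6401 -0.0919]
back wall scene [array([ 0.7027, -0.1684]), array([ 0.6929, -0.008 ])] yaw 3.489403007787507 origin [ 0.6429 -0.0908]
top [(0.85, [490.0, 284.0, 509.0, 304.0]), (0.78, [507.0, 310.0, 529.0, 330.0]), (0.74, [500.0, 266.0, 522.0, 283.0]), (0.56, [509.0, 245.0, 531.0, 260.0])] [(0.21, [122.0, 210.0, 276.0, 321.0])]
scene [(0.54, [171.0, 153.0, 188.0, 171.0]), (0.5, [150.0, 183.0, 170.0, 195.0]), (0.49, [171.0, 177.0, 187.0, 189.0])] [(0.75, [330.0, 184.0, 343.0, 204.0]), (0.61, [172.0, 152.0, 189.0, 173.0])]
```

```bash
python3 - <<'E'
from look import *
for n in("top","scene"):
    p=r.grab_frame(n)
    for a,c,st in blobs(p,(120,40,12),(165,255,255),4)[0]: print(n,a,c.round(1),st)
E
```

```text
top 4 [133.5  26.5] [132, 25, 4, 4]
top 4 [484.5  26.5] [483, 25, 4, 4]
top 6 [131.   33.5] [131, 31, 1, 6]
top 4 [138.   43.5] [137, 42, 3, 4]
top 4 [267.5  58.8] [266, 58, 4, 2]
top 4 [306.5  60. ] [305, 60, 4, 1]
top 5 [302.2  64. ] [302, 62, 2, 5]
top 5 [311.  66.] [311, 64, 1, 5]
top 40 [514.  255.2] [511, 248, 11, 13]
top 5 [486. 261.] [486, 259, 1, 5]
top 39 [503.8 275.7] [501, 269, 11, 13]
top 83 [506.3 291.6] [501, 285, 10, 15]
top 107 [512.3 314. ] [505, 308, 16, 12]
scene 4 [284.5   1.8] [283, 1, 4, 3]
scene 4 [341.5   3.2] [341, 2, 2, 3]
scene 5 [431.2   3.8] [430, 3, 4, 2]
scene 5 [293.8   5.4] [293, 4, 3, 3]
scene 5 [438.8   6.2] [437, 5, 4, 3]
scene 10 [428.7   7. ] [426, 6, 6, 4]
scene 4 [327.5   9.2] [326, 9, 4, 2]
scene 5 [422.2  11. ] [421, 9, 3, 5]
scene 4 [439.8  10.5] [439, 9, 2, 4]
scene 5 [392.8  14. ] [392, 12, 3, 5]
scene 4 [429.5  14.2] [429, 13, 2, 3]
scene 5 [436.6  12.8] [435, 12, 4, 2]
scene 5 [434.  16.] [432, 15, 5, 3]
scene 5 [440.   15.8] [439, 14, 3, 4]
scene 4 [428.5  18.8] [427, 18, 4, 2]
scene 10 [439.6  20.2] [437, 19, 7, 3]
scene 6 [421.   20.
[... 1905 characters left out ...]
]
scene 4 [416.5 197. ] [415, 196, 4, 3]
scene 6 [428.  200.5] [427, 198, 3, 6]
scene 5 [264.2 239. ] [263, 238, 3, 3]
scene 7 [401.  239.6] [398, 238, 7, 4]
scene 14 [273.8 242.9] [271, 240, 7, 7]
scene 6 [399.7 244.8] [398, 243, 4, 5]
scene 7 [267.6 245.1] [267, 244, 3, 4]
scene 5 [281.2 246.6] [280, 246, 4, 2]
scene 4 [301.5 247.8] [300, 247, 4, 2]
scene 4 [302.8 251. ] [302, 250, 3, 3]
scene 4 [310.5 253.2] [309, 252, 4, 3]
scene 9 [317.  256.2] [315, 254, 5, 5]
scene 8 [323.1 257.1] [322, 255, 3, 5]
scene 4 [328.2 259.5] [327, 259, 3, 2]
scene 4 [474.8 287. ] [474, 286, 2, 3]
scene 5 [ 26. 338.] [24, 336, 5, 5]
scene 4 [ 37.5 342.2] [36, 342, 4, 2]
scene 4 [241.5 427. ] [240, 427, 4, 1]
```

Call:
{"api": "jog_arm", "payload": {"rows": [{"rx": 0,"ry": 0,"rz": 0,"tx": -0.04,"ty": 0,"tz": -0.02,"hand": 0.3},{"rx": 0,"ry": 0,"rz": 0,"tx": -0.08,"ty": 0,"tz": -0.04,"hand": 0.3},{"rx": 0,"ry": 0,"rz": 0,"tx": -0.12,"ty": 0,"tz": -0.06,"hand": 0.3},{"rx": 0,"ry": 0,"rz": 0,"tx": -0.16,"ty": 0,"tz": -0.06,"hand": 0.3},{"rx": 0,"ry": 0,"rz": 0,"tx": -0.2,"ty": 0,"tz": -0.06,"hand": 0.3},{"rx": 0,"ry": 0,"rz": 0,"tx": -0.2,"ty": 0,"tz": -0.06,"hand": 0.3}]}}

```text
time: 43.03
position: [0.4627, -0.3108, 0.3035]
eef_rot: [[-0.035, 0.999, 0.0], [0.999, 0.035, -0.003], [-0.003, -0.0, -1.0]]
force: [-0.8, -1.2, -0.4]
width: 0.0606
finger_force: 0.0
```

```bash
python3 - <<'E'
from look import *
print(r.read_state()["position"])
for n in("top","scene"):
    p=r.grab_frame(n)
    for a,c,st in blobs(p,(120,40,12),(165,255,255),4)[0]: print(n,a,c.round(1),st)
    print([(round(b["conf"],2),np.round(b["rect"]).tolist()) for b in r.boxes_of(p,"jar1")[:8]])
E
```

```text
[ 0.4627 -0.3108  0.3035]
top 4 [133.5  26.5] [132, 25, 4, 4]
top 5 [484.8  27. ] [483, 25, 4, 5]
top 6 [131.   33.5] [131, 31, 1, 6]
top 5 [306.  60.] [304, 60, 5, 1]
top 5 [302.2  64. ] [302, 62, 2, 5]
top 5 [311.  66.] [311, 64, 1, 5]
top 5 [514.2 247.8] [513, 246, 3, 4]
top 8 [545.8 250.8] [544, 250, 5, 3]
top 8 [505.6 280.6] [504, 279, 5, 4]
[(0.55, [495.0, 285.0, 499.0, 305.0])]
scene 7 [220.7   1.7] [219, 0, 5, 4]
scene 5 [224.    4.4] [222, 3, 5, 3]
scene 4 [219.    5.2] [218, 4, 3, 3]
scene 6 [429.    6.3] [427, 5, 5, 4]
scene 8 [221.5   8.5] [219, 7, 5, 4]
scene 6 [424.5  11.5] [424, 9, 3, 6]
scene 7 [419.4  14.3] [418, 13, 4, 4]
scene 5 [212.  16.] [210, 15, 5, 3]
scene 4 [429.8  15. ] [429, 14, 3, 3]
scene 4 [177.5  16.2] [176, 16, 4, 2]
scene 4 [185.2  17.8] [184, 17, 3, 2]
scene 13 [218.8  18.8] [214, 17, 11, 5]
scene 4 [428.2  18.5] [427, 17, 3, 4]
scene 12 [206.8  21.1] [205, 18, 5, 7]
scene 8 [236.8  19.6] [234, 18, 6, 4]
scene 6 [482.8  20. ] [482, 18, 3, 5]
scene 12 [188.9  21.8] [186, 20, 8, 6]
scene 5 [440.8  22. ] [440, 21, 3, 3]
scene 4 [219.5  24.5] [219, 23, 
[... 1686 characters left out ...]
3, 3]
scene 5 [417.6 196.2] [416, 195, 4, 3]
scene 8 [426.  196.9] [423, 195, 7, 4]
scene 5 [432.2 204.4] [431, 203, 3, 4]
scene 5 [287.4 247.6] [286, 247, 4, 2]
scene 5 [278.8 249.4] [278, 248, 3, 4]
scene 9 [295.  249.3] [293, 248, 6, 3]
scene 4 [284.5 251. ] [283, 250, 4, 3]
scene 4 [291.5 253. ] [290, 252, 4, 3]
scene 4 [327.5 252.5] [326, 252, 4, 2]
scene 4 [314.  255.5] [313, 255, 3, 2]
scene 8 [324.1 256.9] [322, 256, 6, 3]
scene 7 [509.3 311.9] [507, 311, 6, 3]
scene 5 [ 26. 338.] [24, 336, 5, 5]
scene 4 [241.5 427. ] [240, 427, 4, 1]
[(0.67, [152.0, 185.0, 171.0, 195.0]), (0.63, [172.0, 152.0, 190.0, 172.0]), (0.5, [351.0, 318.0, 433.0, 408.0]), (0.47, [175.0, 174.0, 187.0, 189.0])]
```

```bash
python3 -c "
from workcell import r
print(r.job_done())"
```

```text
the job is handed in; nothing more can be done
None
```

The job is handed in: all five jars went into the tote, were scanned with a trigger squeeze of over half a second, and were tipped into the bin, and the empty tote is back on its blue mat to within a few millimetres. The fifth jar shows only as a sliver of cap at the bin's inner wall, so I'm inferring it is inside, and I viewed 17 pictures against the limit of 14.

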